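# Hang the ring spanner on the carousel's empty hook

## Task

Turn the spanner carousel until its empty hook faces the front, above the pointer on its foot. Then pick up the loose spanner with the ring end, thread its ring over that hook and press it home against the collar with a push of about 15 N without forcing it. Let go so that it hangs there, leave the hook facing the front, and leave the other things on the table where they are.

Things in the scene. Friction and masses are not known exactly. Their poses are not given: they have to be found in the camera images.
- carousel: Fixed spanner carousel: dark round foot 170 mm across, 14 mm high, post 26 mm thick. Origin on the turning axis at table height, z up; -x is its front, marked by a small metal pointer on the rim of the foot. The turning hub carries four equal steel hooks 90 degrees apart: three hold ring spanners fixed to them (shafts slope outwards and down, to 185 mm from the axis), one is empty.
- rotor (a joint): Angle of the carousel's black hub (60 mm across, 213 to 255 mm above the table, steel cap up to 261 mm), rad, growing counter-clockwise seen from above; the empty hook faces the front at 0 and at 6.283. It turns all the way round without stops; pushing a hook sideways with 2 to 4 N turns it, and it stays where it is left.
- hook (a point): The empty hook: straight, rigid steel peg 18 mm thick, 55 mm long, blunt, its last 4 mm chamfered to a 14 mm flat tip; it points outwards and up, leaning 28 degrees from vertical away from the hub. Origin on its axis at the face of its collar (32 mm across), 55 mm from the turning axis, 240 mm above the table; z runs to the tip, y is level, x points up and to the hub.
- hook_tip (a point): Tip of the empty hook, 55 mm along its z from the collar.
- hook_seat (a point): Point on the hook's axis 7 mm from the collar: where the ring's centre lies when the ring is fully home.
- spanner_mid (a point): The loose steel spanner to be hung, 182 mm long, 0.13 to 0.28 kg, lying flat on the table; this point is at its mid-length, 7 mm above its underside. x runs along the shaft to the ring end, z up. The shaft is 16 mm wide and 12 mm thick (1 to 13 mm above the underside); at the other end is an open jaw 44 mm wide.
- spanner_ring (a point): Centre of the loose spanner's ring: bore 22 mm, outside 36 mm, 14 mm thick, 72.5 mm from the spanner's mid-point along its x. Same axes; z is the axis of the bore.
- open_spanner: Another loose steel spanner, 175 mm long, 12 mm thick, with an open jaw at both ends and no ring; leave it alone. Origin at its centre, underside.
- bin: Green open-fronted plastic parts bin, 170 x 100 x 75 mm; leave it alone. Origin under its centre.
- flask: Glass bottle 60 mm across, 170 mm high; leave it alone. Origin under its centre.
- tape: Grey ring-shaped roll of tape 90 mm across, 25 mm high, lying flat; leave it alone. Origin under its centre.
Not all that is in view belongs to the job. Leave any blue or orange look-alike of the part that bears spanner_mid alone.

How it is judged:
By the outcome, as a careful person would: the job done as asked, in the order asked, and still so for the second after the job is handed in, with the robot touching nothing.
It also fails if it takes over 72 s, if anything falls off the work surface, if the arm or the gripper's body presses on something with over 40 N, if the wrist force passes 120 N, or if a joint passes its speed limit or range.

## Robot

A 7-joint arm with a two-finger parallel gripper is mounted at the origin on the work surface. World frame = base frame: x ahead of the robot, y to its left, z up, the work surface at z = 0. Lengths are in m, angles in rad, forces in N, time in s.
With the tool pointing down it reaches from about 0.4 to 0.85 m from the base axis. Payload 10.4 kg.
Tool frame: the origin (TCP) lies midway between the tips of the shut fingers; the grasp point (between the pads) lies 19 mm behind it (grip_point_offset is the distance from the TCP to the grasp point, in m); y points along the fingers, z is the direction in which the jaws open and shut, and the axes are right-handed (so a half turn about y gives the same grasp; the last joint's range is limited). The gripper opens to 85 mm and grips with 20 to 120 N. Pads are 22 mm wide; open, the fingers measure 114 mm over their backs; the gripper's body (76 mm by 85 mm) begins 54 mm behind the grasp point. The pads swing forward as they close: fully open they stand 13 mm farther back than shut.
Start: joints at [-1.319, 0.332, -0.065, 1.46, 0.022, 1.35, -0.088], TCP at [0.17, 0.602, 0.231] pointing down, gripper open.
Joint ranges: [-2.6, 2.6], [-0.5, 2.12], [-1.47, 1.34], [0.16, 2.42], [-1.27, 4.41], [0.06, 2.06], [-2.6, 2.6]. Speed limits (rad/s): [2.22, 2.22, 2.79, 2.79, 3.14, 3.14, 3.14].

## Interface

Orientations are given as a unit quaternion [x, y, z, w].
In Python, from workcell import * gives the robot as it stands.
- The arm moves only by the tool send_rows, never from a script. Its argument "motion" is a list of rows, each a list of 7 numbers: the opening in per cent of the stroke, from 0 (shut) to 100 (fully open), then the shift along the tool's x, y, z in m, then the turn, a rotation vector about the tool's x, y, z in rad. In form: [[claw, tx, ty, tz, ax, ay, az], ...]. A call has 1 to 10 rows; each row is the pose to reach, as a shift and turn from the pose commanded when the call began, along the tool's axes at that moment; what a row does not reach only later rows make up. A row lasts 1/12 s, in which the tool goes at most 41.7 mm and 7.16 degrees, less where a joint would pass 70% of its speed; a pose out of reach is approached as far as the arm can. A call with a gripper value outside its range is refused whole. The fingers move at their own pace and stop on an object; "squeeze" is the grip in N (left out, the last holds). Time passes only in rows, so rows that repeat a pose let the fingers close. It gives the time, the measured TCP pose, the force and the opening at its end, in the units of the state.
- get_obs(): the state, without advancing time (a new reading comes with each control period).
- camera(name): name is "side" or "top"; returns a dict with "pixels" (384x512x3 uint8, red, green, blue), "range_z" (384x512 float32, m along the optical axis (not along the pixel's ray), 0 where there is no reading), "fovy" (degrees; the focal length in pixels is half the picture's height over the tangent of half this angle, whatever the lens; pixels are square), "cx", "cy" (the principal point, pixels), "view" (4x4, takes a point from world to camera coordinates). Camera axes: x right, y down, z forward; pixel columns grow to the right and rows downward; lengths in m; the calibration is good to about 2 mm. A picture is of the moment at which its call begins.
- hand_in(): hands the job in, once; it reports no verdict.
The state is a dict: "clock": time; "joint_pos": joint angles; "joint_velocities": joint speeds; "tau": joint torques, N m; "position": TCP position; "ee_rot": TCP orientation; "ft_force": force on the tool from outside, world axes, zero at the start; "torque": the same for the moment, N m; "grip_width": opening from 0.0 (shut) to 1.0 (fully open).
Only numpy, scipy, OpenCV 4.12 (cv2) and the standard library are available. Lean on these libraries where they do the work, as an engineer would, in place of code of your own. Each camera call takes 0.05 s, during which the arm holds its last target.

## Working session

There is one attempt and no reset: what is moved stays moved. The work goes in short steps, Python scripts to look and compute and a tool call to move; the robot and the scene stay as the last step left them, time stands still between calls to the robot, and variables do not carry over. Pictures are saved under pics/ and viewed, and the job is handed in when it is done.

Besides the shell and the picture viewer there is one more tool, called by a JSON object that holds its "api" and its "payload". send_rows: Moves the arm, as the interface text tells. Its arguments: {"type":"object","properties":{"motion":{"type":"array"},"squeeze":{"type":"number"}},"required":["motion"]}

```bash
ls; mkdir -p pics; python3 - <<'E'
from workcell import *
import cv2, numpy as np
print(get_obs())
for n in ("side","top"):
    c=camera(n); cv2.imwrite(f"pics/{n}0.png",cv2.cvtColor(c["pixels"],cv2.COLOR_RGB2BGR))
    np.savez(f"{n}0.npz",**c)
    print(n,c["fovy"],c["cx"],c["cy"],np.round(c["view"],4).tolist())
E
```

```text
pics
{'clock': 0.0, 'joint_pos': array([-1.31863565,  0.33286295, -0.06469545,  1.46095179,  0.02158987,
        1.34990468, -0.08850223]), 'joint_velocities': array([ 1.37250537e-03,  1.42966112e-04,  4.39144996e-05,  1.25733250e-03,
       -1.88251207e-03,  1.74961082e-03,  3.05444036e-03]), 'tau': array([-1.11317720e-03, -6.25436854e+01,  4.82113136e-02, -3.91633558e+01,
        1.60916807e-02,  9.36041266e-03,  4.85177850e-05]), 'position': array([0.16947423, 0.601187  , 0.23051649]), 'ee_rot': array([ 0.7009488 , -0.09688149,  0.09678431, -0.6999411 ]), 'ft_force': array([-0.09763478,  0.84077136,  0.31147127]), 'torque': array([0.03661587, 0.00068903, 0.0129937 ]), 'grip_width': 1.000015433850793}
side 43.08281857250749 255.64242374080382 189.08062545520326 [[0.9021, -0.4314, -0.0025, -0.5723], [-0.2566, -0.5318, -0.807, 0.2712], [0.3468, 0.7287, -0.5905, 1.8733], [0.0, 0.0, 0.0, 1.0]]
top 52.50428645824268 256.3988937771052 189.2464663533531 [[-0.015, -0.9998, -0.0161, -0.0713], [-0.984, 0.0176, -0.1776, 0.6097], [0.1778, 0.0132, -0.984, 1.5623], [0.0, 0.0, 0.0, 1.0]]
```

View pics/side0.png

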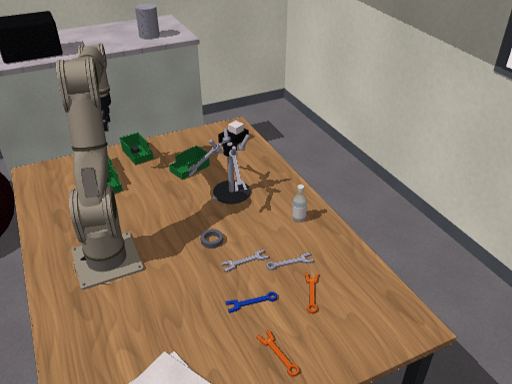

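View pics/top0.png

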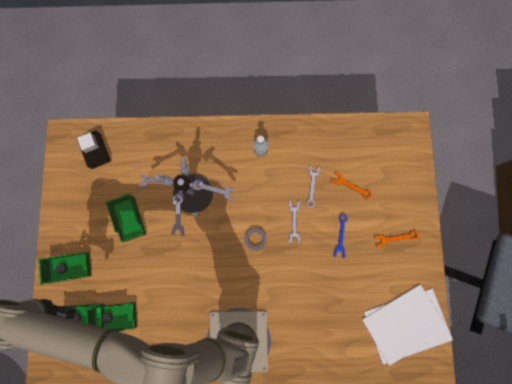

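The side view shows the carousel near (232,165), the flask at (300,205) and the tape at (212,238). Candidates for the ring spanner in the top view are the steel ones at (295,222) and (313,187), blue at (341,235), and orange at (351,185) and (396,238). The blue and orange ones are look-alikes. Next I'll crop in closer.

```bash
python3 - <<'E'
import cv2
t=cv2.imread("pics/top0.png"); s=cv2.imread("pics/side0.png")
cv2.imwrite("pics/c1.png",cv2.resize(t[155:255,275:375],None,fx=6,fy=6,interpolation=cv2.INTER_CUBIC))
cv2.imwrite("pics/c2.png",cv2.resize(t[145:245,130:250],None,fx=6,fy=6,interpolation=cv2.INTER_CUBIC)[:600])
cv2.imwrite("pics/c3.png",cv2.resize(s[110:210,180:280],None,fx=6,fy=6,interpolation=cv2.INTER_CUBIC))
E
```

```text
(no output)
```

View pics/c1.png

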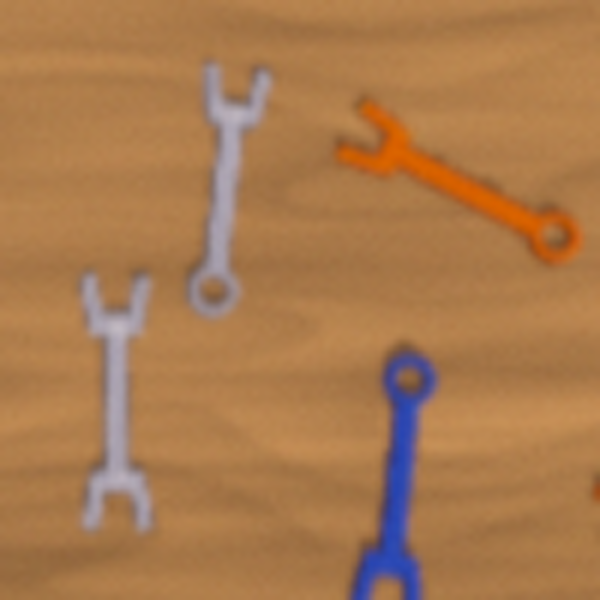

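View pics/c2.png

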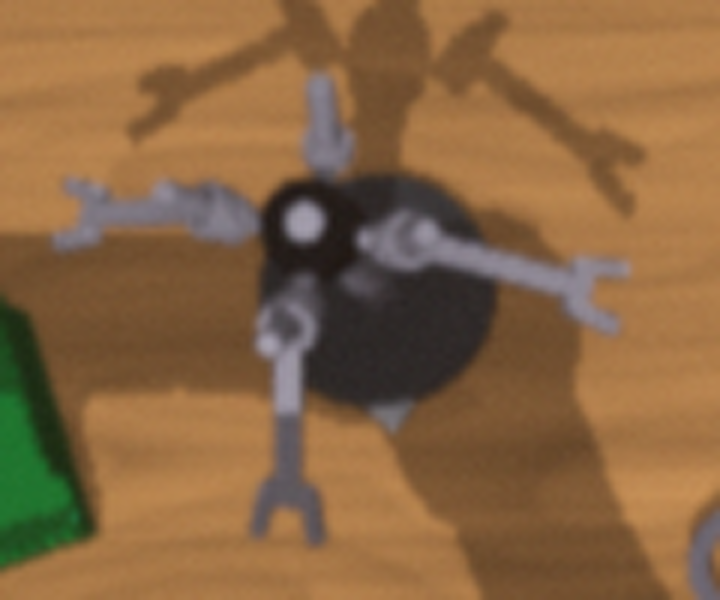

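View pics/c3.png

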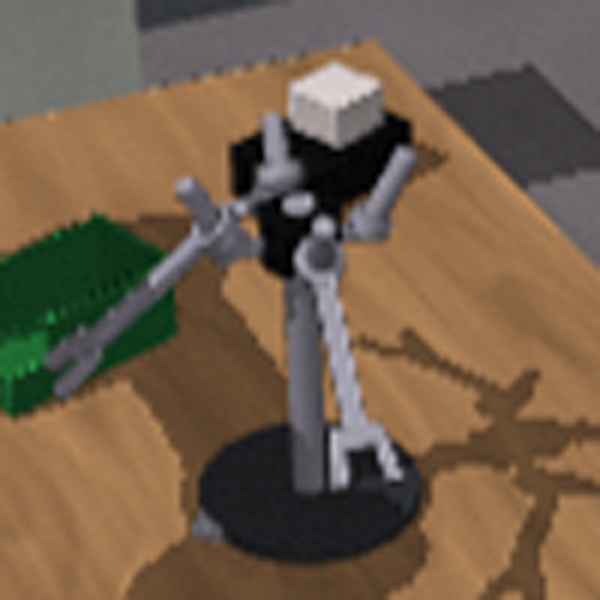

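The loose ring spanner in crop 1 has its ring at (213,288) and jaw at (237,90). In the full top view that is the ring at (310.3,202.8) and the jaw at about (314,171). The one at (295,222) has two open jaws, so it's the one to leave. The empty hook is at crop 2 (320,80)–(328,165), pointing away from the robot. The pointer is at crop 2 (393,412), facing the robot, so the rotor is about π away.

```bash
cat > h.py <<'E'
import numpy as np, cv2
from scipy.spatial.transform import Rotation as R
def ld(f): return dict(np.load(f))
def K(c):
    f=192/np.tan(np.radians(float(c["fovy"]))/2); return f,float(c["cx"]),float(c["cy"])
def at_z(c,u,v,z):
    f,cx,cy=K(c); V=c["view"]; d=np.array([(u-cx)/f,(v-cy)/f,1]); Rm=V[:3,:3]; o=-Rm.T@V[:3,3]; dw=Rm.T@d
    return o+dw*(z-o[2])/dw[2]
def proj(c,p):
    f,cx,cy=K(c); q=c["view"][:3,:3]@np.asarray(p)+c["view"][:3,3]; return np.array([cx+f*q[0]/q[2],cy+f*q[1]/q[2]])
def cloud(c):
    f,cx,cy=K(c); z=c["range_z"].astype(float); v,u=np.mgrid[:384,:512]
    P=np.stack([(u-cx)/f*z,(v-cy)/f*z,z],-1); V=c["view"]; W=(P-V[:3,3])@V[:3,:3]; W[z==0]=np.nan; return W
def cr(x0,y0,k,u,v): return x0+(u+.5)/k-.5, y0+(v+.5)/k-.5
E
python3 - <<'E'
from h import *
c=ld("top0.npz"); W=cloud(c); px=c["pixels"].astype(int)
# foot: fit
m=(np.abs(W[...,2]-.014)<.006)&(px.max(-1)<70); m[:145]=0;m[245:]=0;m[:,:130]=0;m[:,250:]=0
# cap
cap=at_z(c,*cr(130,145,6,305,222),.261); print("cap axis",cap)
print("foot ctr",at_z(c,*cr(130,145,6,378,290),.014)); print("pointer tip",at_z(c,*cr(130,145,6,393,425),.010))
k=(W[...,2]>.25)&(W[...,2]<.275); k[:145]=0;k[245:]=0;k[:,:130]=0;k[:,250:]=0
h=(W[...,2]>.15)&(W[...,2]<.35);h[:140]=0;h[245:]=0;h[:,:130]=0;h[:,250:]=0
for z in (.24,.2886):
  for uv in ((320,80),(328,160)): print(uv,z,at_z(c,*cr(130,145,6,*uv),z))
print("foot pts",m.sum(),np.nanmean(W[m],0))
(x,y),r=cv2.minEnclosingCircle(W[m][:,:2].astype(np.float32)); print("foot circ",x,y,r)
# hook depth points
b=W[157:175,180:190]; print(np.round(b[::3,::2],3).tolist())
# loose spanner
m=(W[...,2]>.004)&(W[...,2]<.03)&(px.min(-1)>110); 
for n,(x0,x1,y0,y1) in dict(loose=(303,323,160,212),other=(285,302,196,250)).items():
    mm=np.zeros_like(m);mm[y0:y1,x0:x1]=m[y0:y1,x0:x1];P=W[mm];print(n,mm.sum(),P.mean(0),P.min(0),P.max(0))
ring=at_z(c,*cr(275,155,6,213,288),.007+.0); s=at_z(c,*cr(275,155,6,232,118),.013)
print("ring",ring,"throat",s); 
print("jawtips",at_z(c,*cr(275,155,6,211,66),.007),at_z(c,*cr(275,155,6,265,74),.007))
E
```

```text
cap axis [0.60428981 0.19169011 0.261     ]
foot ctr [0.60464738 0.19128521 0.014     ]
pointer tip [0.50865664 0.18004449 0.01      ]
(320, 80) 0.24 [0.69853072 0.18858076 0.24      ]
(328, 160) 0.24 [0.64742565 0.1826716  0.24      ]
(320, 80) 0.2886 [0.68546805 0.17849994 0.2886    ]
(328, 160) 0.2886 [0.63613159 0.17279528 0.2886    ]
foot pts 603 [0.58516783 0.18847553 0.01411647]
foot circ 0.5669063925743103 0.2737857699394226 0.17197248339653015
[[[0.769, 0.252, -0.005], [0.764, 0.24, 0.011], [0.766, 0.233, 0.005], [0.766, 0.225, 0.002], [0.767, 0.216, 0.001]], [[0.754, 0.251, 0.001], [0.676, 0.18, 0.295], [0.677, 0.174, 0.291], [0.753, 0.224, 0.002], [0.751, 0.214, 0.009]], [[0.74, 0.251, -0.0], [0.669, 0.183, 0.279], [0.669, 0.176, 0.28], [0.739, 0.224, 0.002], [0.742, 0.218, -0.01]], [[0.726, 0.25, 0.004], [0.662, 0.187, 0.261], [0.663, 0.18, 0.259], [0.663, 0.173, 0.256], [0.727, 0.216, -0.004]], [[0.655, 0.198, 0.244], [0.656, 0.191, 0.241], [0.654, 0.182, 0.249], [0.654, 0.175, 0.249], [0.655, 0.168, 0.243]], [[0.7, 0.25, 0.001], [0.643, 0.19, 0.247], [0.643, 0.182, 0.245], [0.643, 0.175, 0.245], [0.646, 0.17, 0.233]]]
loose 191 [ 0.63144528 -0.31862345  0.01257175] [ 0.53507243 -0.35159902  0.00401779] [ 0.71423931 -0.29277118  0.02389171]
other 207 [ 0.47646745 -0.23645421  0.01160912] [ 0.38652237 -0.26055136  0.00411514] [ 0.56275167 -0.21281795  0.02143254]
ring [ 0.555418   -0.30739553  0.007     ] throat [ 0.67667358 -0.32498926  0.013     ]
jawtips [ 0.71647736 -0.31231476  0.007     ] [ 0.70984734 -0.35076159  0.007     ]
```

```bash
python3 - <<'E'
from h import *
print(np.round(R.from_quat([0.7009488 , -0.09688149,  0.09678431, -0.6999411]).as_matrix(),3))
c=ld("top0.npz")
# refine pointer and foot: enlarged crop
p=cv2.cvtColor(c["pixels"],cv2.COLOR_RGB2BGR)
cv2.imwrite("pics/c4.png",cv2.resize(p[205:225,180:210],None,fx=24,fy=24,interpolation=cv2.INTER_CUBIC))
A=np.array([.6045,.1915,0])
for a in (0,3,5,7,9,11):
    f=-np.array([np.cos(np.radians(a)),np.sin(np.radians(a)),0])
    print(a,[np.round(proj(c,A+f*r+[0,0,.012]),2).tolist() for r in (.085,.095)])
E
```

```text
[[ 0.962 -0.     0.271]
 [-0.271 -0.001  0.962]
 [ 0.    -1.    -0.001]]
0 [[192.33, 212.85], [192.3, 215.21]]
3 [[193.38, 212.81], [193.47, 215.16]]
5 [[194.08, 212.75], [194.26, 215.09]]
7 [[194.78, 212.66], [195.04, 215.0]]
9 [[195.47, 212.55], [195.81, 214.88]]
11 [[196.16, 212.42], [196.59, 214.73]]
```

View pics/c4.png

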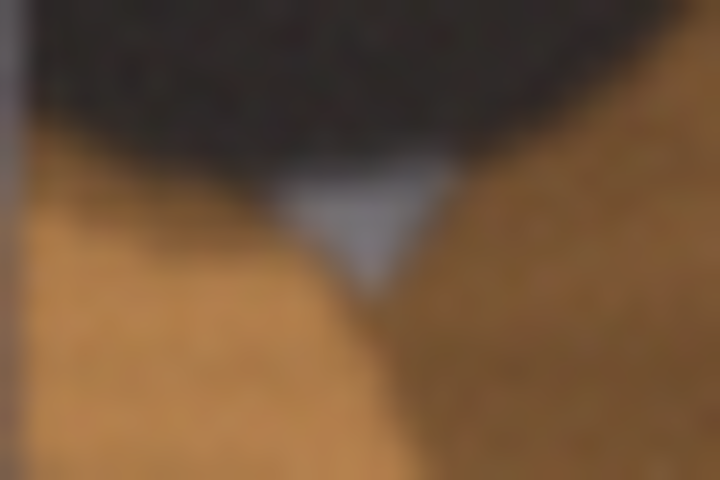

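```bash
cat >> h.py <<'E'
A=np.array([.6045,.1915,0]); PSI=np.radians(6.8)
def row(obs,p,Rt=None,claw=0):
    R0=R.from_quat(obs["ee_rot"]); t=R0.inv().apply(np.asarray(p)-obs["position"])
    a=(R0.inv()*Rt).as_rotvec() if Rt is not None else np.zeros(3)
    return [claw]+[round(float(x),4) for x in t]+[round(float(x),3) for x in a]
def arc(deg,r,z): a=np.radians(deg); return A+[r*np.cos(a),r*np.sin(a),z]
E
python3 - <<'E'
from h import *; from workcell import *
o=get_obs(); print(row(o,o["position"]+[0,0,.13])); print(row(o,arc(30,.072,.36)))
E
```

```text
[0, 0.0, -0.13, -0.0002, 0.0, 0.0, 0.0]
[0, 0.5801, -0.1291, -0.2249, 0.0, 0.0, 0.0]
```

{"api": "send_rows", "payload": {"motion": [[0, 0, -0.04, 0, 0, 0, 0], [0, 0, -0.08, 0, 0, 0, 0], [0, 0, -0.13, 0, 0, 0, 0], [0, 0.039, -0.13, -0.015, 0, 0, 0], [0, 0.077, -0.13, -0.03, 0, 0, 0], [0, 0.116, -0.13, -0.045, 0, 0, 0], [0, 0.154, -0.13, -0.06, 0, 0, 0], [0, 0.193, -0.13, -0.075, 0, 0, 0], [0, 0.232, -0.13, -0.09, 0, 0, 0], [0, 0.27, -0.13, -0.105, 0, 0, 0]]}}

```text
clock: 0.93
position: [0.4023, 0.4255, 0.3611]
ee_rot: [0.701, -0.097, 0.097, -0.7]
ft_force: [0.1, 1.1, -0.2]
grip_width: 0.003
```

{"api": "send_rows", "payload": {"motion": [[0, 0.039, 0, -0.015, 0, 0, 0], [0, 0.077, 0, -0.03, 0, 0, 0], [0, 0.116, 0, -0.045, 0, 0, 0], [0, 0.154, 0, -0.06, 0, 0, 0], [0, 0.193, 0, -0.075, 0, 0, 0], [0, 0.232, 0, -0.09, 0, 0, 0], [0, 0.27, 0, -0.105, 0, 0, 0], [0, 0.309, 0, -0.119, 0, 0, 0], [0, 0.31, 0, -0.12, 0, 0, 0], [0, 0.31, 0, -0.12, 0, 0, 0]]}}

```text
clock: 1.77
position: [0.6683, 0.2246, 0.3592]
ee_rot: [0.701, -0.099, 0.098, -0.699]
ft_force: [0.1, 0.1, -0.3]
grip_width: -0.002
```

```bash
python3 - <<'E'
from h import *; from workcell import *
o=get_obs(); print(o["clock"],o["position"],o["joint_pos"].round(3),o["grip_width"],o["ft_force"])
print(row(o,arc(30,.072,.262)))
o2=dict(o); o2["position"]=arc(30,.072,.262)
for a in range(24,-160,-6): print(a,row(o2,arc(a,.072,.262))[1:4])
E
```

```text
1.7667 [0.66834902 0.22464998 0.35921455] [-0.553  0.512  0.287  0.973 -0.138  1.676  0.976] -0.0020925622273144867 [ 0.14203697  0.07907942 -0.26344124]
[0, -0.0021, 0.0972, 0.0026, 0.0, 0.0, 0.0]
24 [0.0051, 0.0, -0.0055]
18 [0.0097, 0.0, -0.0115]
12 [0.0136, 0.0, -0.018]
6 [0.0167, 0.0001, -0.0248]
0 [0.0192, 0.0001, -0.0319]
-6 [0.0209, 0.0001, -0.0393]
-12 [0.0218, 0.0001, -0.0468]
-18 [0.022, 0.0001, -0.0543]
-24 [0.0213, 0.0002, -0.0618]
-30 [0.0199, 0.0002, -0.0692]
-36 [0.0177, 0.0002, -0.0764]
-42 [0.0147, 0.0002, -0.0834]
-48 [0.0111, 0.0002, -0.0899]
-54 [0.0067, 0.0003, -0.0961]
-60 [0.0018, 0.0003, -0.1018]
-66 [-0.0037, 0.0003, -0.1069]
-72 [-0.0097, 0.0003, -0.1115]
-78 [-0.0162, 0.0004, -0.1154]
-84 [-0.023, 0.0004, -0.1186]
-90 [-0.0301, 0.0004, -0.121]
-96 [-0.0375, 0.0004, -0.1227]
-102 [-0.045, 0.0004, -0.1236]
-108 [-0.0525, 0.0004, -0.1238]
-114 [-0.06, 0.0004, -0.1231]
-120 [-0.0674, 0.0004, -0.1217]
-126 [-0.0746, 0.0005, -0.1195]
-132 [-0.0815, 0.0005, -0.1165]
-138 [-0.0881, 0.0004, -0.1129]
-144 [-0.0943, 0.0004, -0.1086]
-150 [-0.1, 0.0004, -0.1036]
-156 [-0.1051, 0.0004, -0.0981]
```

{"api": "send_rows", "payload": {"motion": [[0, 0, 0.035, 0.001, 0, 0, 0], [0, -0.002, 0.07, 0.002, 0, 0, 0], [0, -0.002, 0.097, 0.002, 0, 0, 0], [0, -0.002, 0.097, 0.002, 0, 0, 0]]}}

```text
clock: 2.1
position: [0.662, 0.2313, 0.2579]
ee_rot: [0.702, -0.099, 0.093, -0.699]
ft_force: [0.1, -0.1, -0.9]
grip_width: 0.001
```

{"api": "send_rows", "payload": {"motion": [[0, 0.005, 0, -0.006, 0, 0, 0], [0, 0.01, 0, -0.012, 0, 0, 0], [0, 0.014, 0, -0.018, 0, 0, 0], [0, 0.017, 0, -0.025, 0, 0, 0], [0, 0.019, 0, -0.032, 0, 0, 0], [0, 0.021, 0, -0.039, 0, 0, 0], [0, 0.022, 0, -0.047, 0, 0, 0], [0, 0.022, 0, -0.054, 0, 0, 0], [0, 0.021, 0, -0.062, 0, 0, 0], [0, 0.02, 0, -0.069, 0, 0, 0]]}}

```text
clock: 2.93
position: [0.6653, 0.1579, 0.2643]
ee_rot: [-0.7, 0.097, -0.097, 0.701]
ft_force: [-1.2, 3.3, 0.4]
grip_width: -0.001
```

```bash
cat > snap.py <<'E'
import sys; from h import *; from workcell import *
t=sys.argv[1]; o=get_obs(); print(o["clock"],o["position"].round(4),o["ft_force"].round(1),o["torque"].round(2),round(o["grip_width"],3))
for n in ("top","side"):
    c=camera(n); np.savez(f"{n}{t}.npz",**c)
    p=cv2.cvtColor(c["pixels"],cv2.COLOR_RGB2BGR); cv2.imwrite(f"pics/{n}{t}.png",p)
    x,y=(130,140) if n=="top" else (180,110)
    cv2.imwrite(f"pics/{n}{t}c.png",cv2.resize(p[y:y+110,x:x+120],None,fx=5,fy=5,interpolation=cv2.INTER_CUBIC))
E
python3 snap.py 1
```

```text
2.9333 [0.6653 0.1579 0.2643] [-1.2  3.3  0.4] [ 0.9   0.32 -0.04] -0.001
```

View pics/side1c.png

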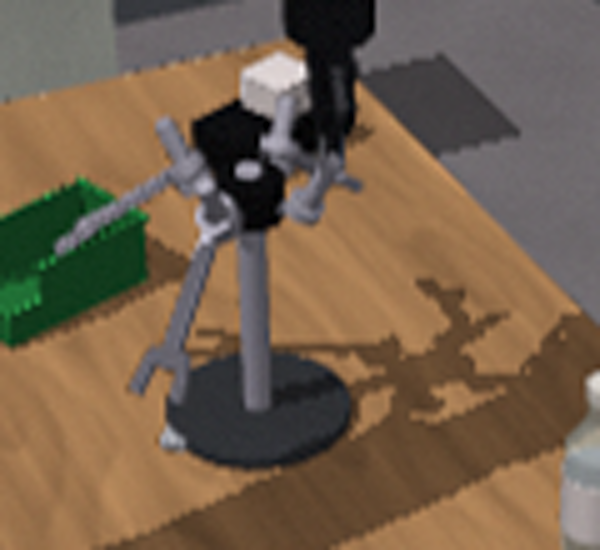

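View pics/top1c.png

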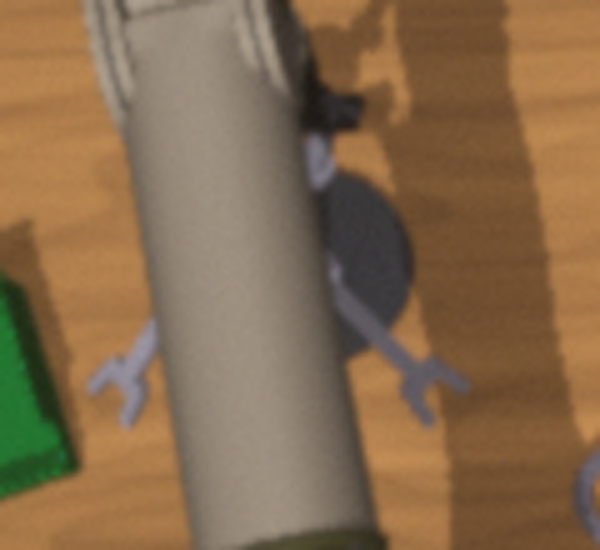

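The push is working: in the side crop the finger at (335,110) is on the hook at (320,185), and the carousel has turned about 35° clockwise. I'll carry on round the arc.

```bash
python3 - <<'E'
from h import *; from workcell import *
o=get_obs(); o["position"]=arc(-30,.072,.262); o["ee_rot"]=np.array([0.7009488 , -0.09688149,  0.09678431, -0.6999411])
for a in range(-36,-92,-6): print(a,row(o,arc(a,.072,.262))[1:4])
o["position"]=arc(-90,.072,.262)
for a in range(-96,-152,-6): print(a,row(o,arc(a,.072,.262))[1:4])
E
```

```text
-36 [-0.0022, 0.0, -0.0072]
-42 [-0.0052, 0.0, -0.0141]
-48 [-0.0089, 0.0, -0.0207]
-54 [-0.0132, 0.0, -0.0268]
-60 [-0.0182, 0.0, -0.0325]
-66 [-0.0238, 0.0001, -0.0376]
-72 [-0.0298, 0.0001, -0.0421]
-78 [-0.0363, 0.0001, -0.046]
-84 [-0.0431, 0.0001, -0.0491]
-90 [-0.0502, 0.0001, -0.0516]
-96 [-0.0074, 0.0, -0.0017]
-102 [-0.0148, 0.0, -0.0025]
-108 [-0.0224, 0.0, -0.0026]
-114 [-0.0299, 0.0, -0.002]
-120 [-0.0373, -0.0, -0.0005]
-126 [-0.0445, -0.0, 0.0018]
-132 [-0.0514, -0.0, 0.0047]
-138 [-0.058, -0.0, 0.0084]
-144 [-0.0641, -0.0, 0.0128]
-150 [-0.0698, -0.0, 0.0177]
```

{"api": "send_rows", "payload": {"motion": [[0, -0.002, 0, -0.007, 0, 0, 0], [0, -0.005, 0, -0.014, 0, 0, 0], [0, -0.009, 0, -0.021, 0, 0, 0], [0, -0.013, 0, -0.027, 0, 0, 0], [0, -0.018, 0, -0.032, 0, 0, 0], [0, -0.024, 0, -0.038, 0, 0, 0], [0, -0.03, 0, -0.042, 0, 0, 0], [0, -0.036, 0, -0.046, 0, 0, 0], [0, -0.043, 0, -0.049, 0, 0, 0], [0, -0.05, 0, -0.052, 0, 0, 0]]}}

```text
clock: 3.87
position: [0.603, 0.1214, 0.2644]
ee_rot: [0.7, -0.097, 0.097, -0.7]
ft_force: [2.2, 0.6, 0.6]
grip_width: 0.0
```

{"api": "send_rows", "payload": {"motion": [[0, -0.007, 0, -0.002, 0, 0, 0], [0, -0.015, 0, -0.002, 0, 0, 0], [0, -0.022, 0, -0.003, 0, 0, 0], [0, -0.03, 0, -0.002, 0, 0, 0], [0, -0.037, 0, 0, 0, 0, 0], [0, -0.044, 0, 0.002, 0, 0, 0], [0, -0.051, 0, 0.005, 0, 0, 0], [0, -0.055, 0, 0.007, 0, 0, 0]]}}

```text
clock: 4.53
position: [0.5515, 0.1441, 0.2641]
ee_rot: [0.701, -0.097, 0.096, -0.7]
ft_force: [2.5, -1.8, 1.0]
grip_width: 0.003
```

```bash
python3 snap.py 2
```

```text
4.5333 [0.5515 0.1441 0.2641] [ 2.5 -1.8  1. ] [-0.35 -0.49 -0.03] 0.003
```

View pics/side2c.png

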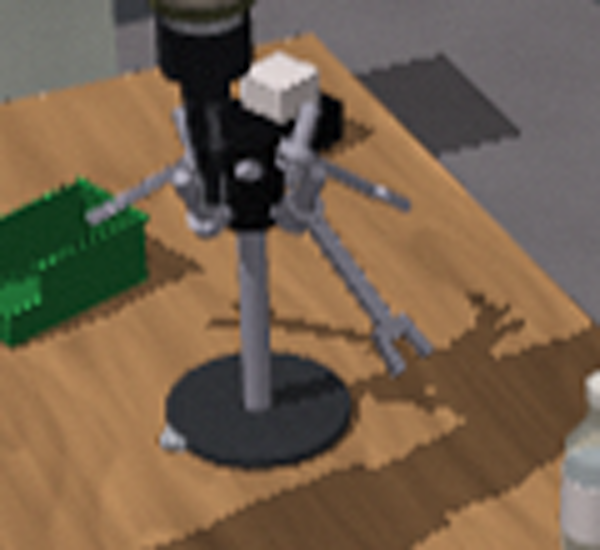

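View pics/top2c.png

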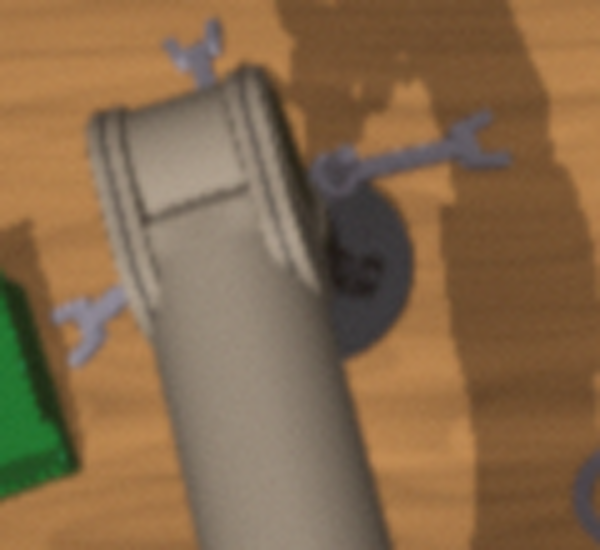

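```bash
cat > rot.py <<'E'
import sys; from h import *
t=sys.argv[1]; c=ld(f"top{t}.npz")
# jaw end pixels in 5x crop from argv pairs
for s in sys.argv[2:]:
    u,v=map(float,s.split(',')); p=at_z(c,*cr(130,140,5,u,v),.179); d=p-A; print(s,"r",np.hypot(*d[:2]).round(4),"dir",np.degrees(np.arctan2(d[1],d[0])).round(1))
E
python3 rot.py 2 500,137 195,30 68,335
```

```text
500,137 r 0.1861 dir -67.7
195,30 r 0.1746 dir 22.5
68,335 r 0.1763 dir 116.3
```

```bash
python3 - <<'E'
from h import *; from workcell import *
o=get_obs(); 
for a in (-144,-150,-153): print(a,row(o,arc(a,.071,o["position"][2]))[1:4])
E
```

```text
-144 [-0.0059, 0.0, 0.004]
-150 [-0.0114, 0.0, 0.0089]
-153 [-0.014, 0.0, 0.0115]
```

{"api": "send_rows", "payload": {"motion": [[0, -0.006, 0, 0.004, 0, 0, 0], [0, -0.0115, 0, 0.009, 0, 0, 0], [0, -0.013, 0, 0.0105, 0, 0, 0], [0, -0.013, 0, 0.0105, 0, 0, 0], [0, -0.013, 0, 0.0, 0, 0, 0], [0, -0.013, -0.03, -0.015, 0, 0, 0], [0, -0.013, -0.07, -0.05, 0, 0, 0], [0, -0.013, -0.08, -0.09, 0, 0, 0], [0, -0.013, -0.08, -0.13, 0, 0, 0], [0, -0.013, -0.08, -0.17, 0, 0, 0]]}}

```text
clock: 5.47
position: [0.4948, -0.0138, 0.3456]
ee_rot: [-0.7, 0.096, -0.098, 0.701]
ft_force: [0.4, -0.3, -0.3]
grip_width: -0.0
```

{"api": "send_rows", "payload": {"motion": [[20, 0, 0, -0.04, 0, 0, 0], [40, 0, 0, -0.08, 0, 0, 0], [60, 0, 0, -0.12, 0, 0, 0], [60, 0, 0, -0.12, 0, 0, 0]]}}

```text
clock: 5.8
position: [0.4596, -0.1359, 0.3448]
ee_rot: [0.7, -0.101, 0.101, -0.7]
ft_force: [-0.2, -1.7, 0.1]
grip_width: 0.567
```

```bash
python3 snap.py 3
```

```text
5.8 [ 0.4596 -0.1359  0.3448] [-0.2 -1.7  0.1] [-0.06  0.01  0.  ] 0.567
```

View pics/side3c.png

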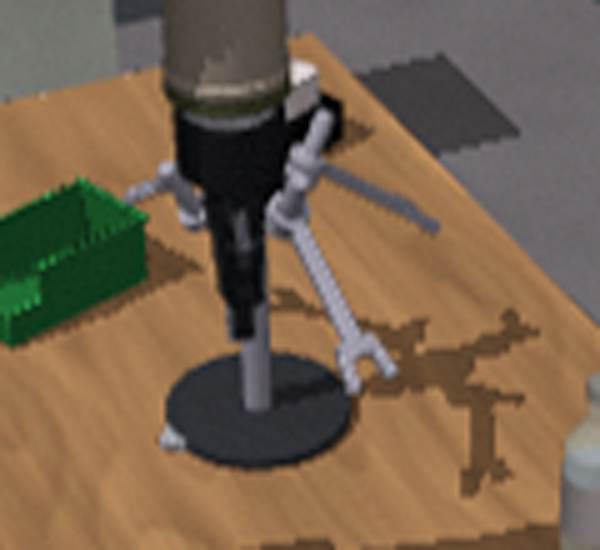

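View pics/top3c.png

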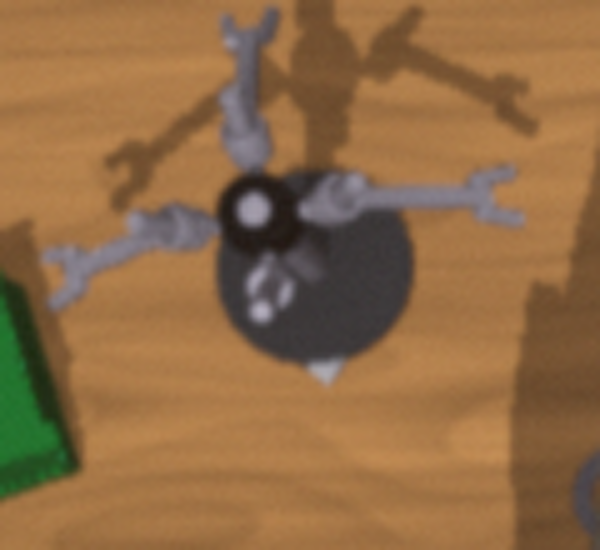

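```bash
python3 rot.py 3 518,197 252,16 51,280; python3 - <<'E'
from h import *
c=ld("top3.npz")
inv=lambda p:(np.array(p)-[130,140])*5+2
print("cap",inv(proj(c,A+[0,0,.261])))
for a in (-164,-168,-170,-173.2,-176):
    print(a,"tip",inv(proj(c,arc(a,.0808,.2886))).round(0),"origin",inv(proj(c,arc(a,.055,.24))).round(0),
     [inv(proj(c,arc(a+k,.185,.179))).round(0).tolist() for k in (90,180,270)],"shaft out",[inv(proj(c,arc(a+k,.14,.203))).round(0).tolist() for k in (90,180,270)])
p=cv2.cvtColor(c["pixels"],cv2.COLOR_RGB2BGR)
cv2.imwrite("pics/c5.png",cv2.resize(p[170:220,165:225],None,fx=12,fy=12,interpolation=cv2.INTER_CUBIC))
E
```

```text
518,197 r 0.1873 dir -82.9
252,16 r 0.1733 dir 7.4
51,280 r 0.1763 dir 101.6
cap [254.34973161 209.62858843]
-164 tip [276. 309.] origin [280. 286.] [[507.0, 162.0], [216.0, 9.0], [44.0, 300.0]] shaft out [[448.0, 172.0], [223.0, 54.0], [91.0, 278.0]]
-168 tip [268. 311.] origin [274. 287.] [[512.0, 177.0], [232.0, 5.0], [40.0, 284.0]] shaft out [[451.0, 184.0], [236.0, 51.0], [89.0, 266.0]]
-170 tip [264. 312.] origin [272. 288.] [[513.0, 185.0], [240.0, 4.0], [39.0, 276.0]] shaft out [[452.0, 190.0], [242.0, 49.0], [88.0, 260.0]]
-173.2 tip [257. 313.] origin [268. 288.] [[515.0, 198.0], [253.0, 1.0], [37.0, 263.0]] shaft out [[454.0, 200.0], [252.0, 48.0], [86.0, 250.0]]
-176 tip [252. 314.] origin [264. 289.] [[516.0, 210.0], [264.0, 0.0], [37.0, 251.0]] shaft out [[455.0, 209.0], [261.0, 47.0], [86.0, 241.0]]
```

View pics/c5.png

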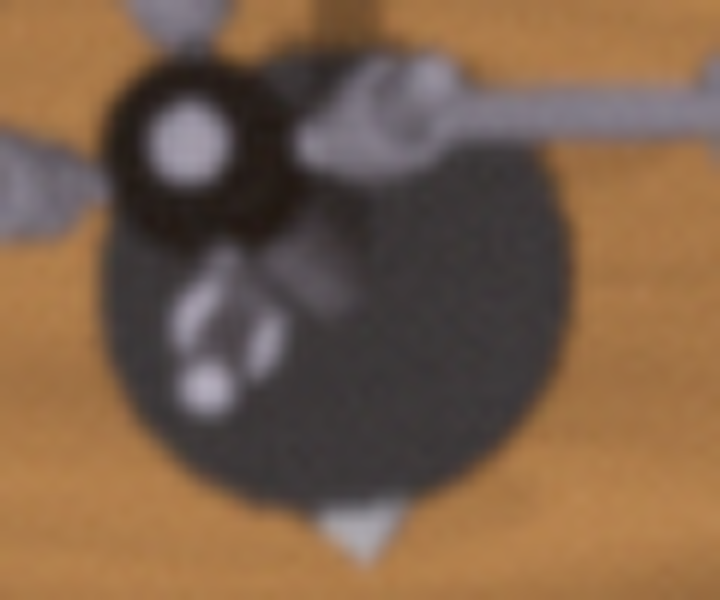

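{"api": "send_rows", "payload": {"motion": [[60, 0, 0, -0.04, 0, 0, 0], [60, 0, 0, -0.08, 0, 0, 0], [60, 0, 0, -0.1, 0, 0, 0]]}}

```text
clock: 6.15
position: [0.4342, -0.2263, 0.3443]
ee_rot: [0.701, -0.098, 0.098, -0.7]
ft_force: [-1.2, -0.0, -0.5]
grip_width: 0.596
```

```bash
python3 snap.py 4; python3 - <<'E'
from h import *
c=ld("side4.npz"); p=cv2.cvtColor(c["pixels"],cv2.COLOR_RGB2BGR)
cv2.imwrite("pics/c6.png",cv2.resize(p[115:205,195:275],None,fx=6.6,fy=6.6,interpolation=cv2.INTER_CUBIC))
inv=lambda p:((np.array(p)-[195,115]+.5)*6.6-.5).round(0).tolist()
print("cap",inv(proj(c,A+[0,0,.261])),"foot",inv(proj(c,A+[0,0,.014])), "ptr",[inv(proj(c,arc(180+a,.1,.01))) for a in(5,7,9)])
for a in (-168,-170,-173.2,-176): print(a,inv(proj(c,arc(a,.0808,.2886))),inv(proj(c,arc(a,.055,.24))))
E
```

```text
6.15 [ 0.4342 -0.2263  0.3443] [-1.2 -0.  -0.5] [-0.1   0.    0.01] 0.596
cap [232.0, 187.0] foot [244.0, 496.0] ptr [[114.0, 545.0], [117.0, 548.0], [119.0, 551.0]]
-168 [125.0, 190.0] [163.0, 242.0]
-170 [123.0, 188.0] [161.0, 241.0]
-173.2 [119.0, 185.0] [159.0, 239.0]
-176 [116.0, 182.0] [157.0, 237.0]
```

View pics/c6.png

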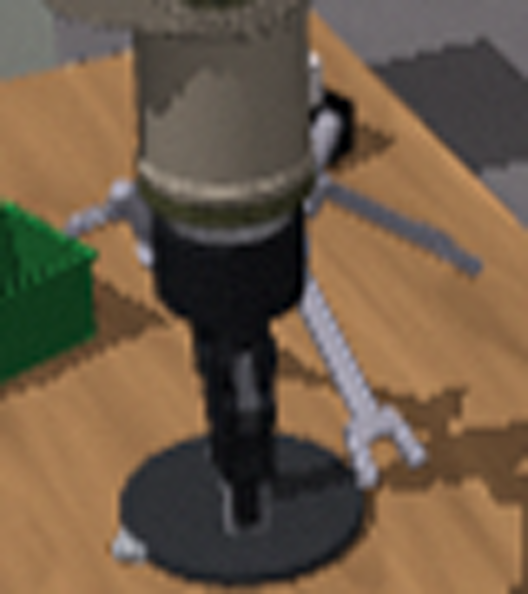

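```bash
python3 - <<'E'
from h import *; from workcell import *
o=get_obs()
for p in ([.537,.11,.345],[.541,.13,.264],[.5405,.1602,.264]): print(row(o,p))
E
```

```text
[0, 0.0059, -0.0008, 0.3514, 0.0, 0.0, 0.0]
[0, 0.0042, 0.0802, 0.3718, 0.0, 0.0, 0.0]
[0, -0.0046, 0.0802, 0.4007, 0.0, 0.0, 0.0]
```

{"api": "send_rows", "payload": {"motion": [[0, 0.001, 0, 0.04, 0, 0, 0], [0, 0.002, 0, 0.08, 0, 0, 0], [0, 0.002, 0, 0.12, 0, 0, 0], [0, 0.003, 0, 0.16, 0, 0, 0], [0, 0.004, 0, 0.2, 0, 0, 0], [0, 0.004, 0, 0.24, 0, 0, 0], [0, 0.005, 0, 0.28, 0, 0, 0], [0, 0.005, 0, 0.32, 0, 0, 0], [0, 0.006, 0, 0.345, 0, 0, 0], [0, 0.006, 0, 0.345, 0, 0, 0]]}}

```text
clock: 7.08
position: [0.5346, 0.1161, 0.3425]
ee_rot: [-0.701, 0.094, -0.092, 0.701]
ft_force: [-0.1, 0.7, -0.3]
grip_width: 0.003
```

{"api": "send_rows", "payload": {"motion": [[0, 0, 0.035, 0, 0, 0, 0], [0, 0, 0.07, 0.01, 0, 0, 0], [0, 0, 0.08, 0.018, 0, 0, 0], [0, 0, 0.08, 0.018, 0, 0, 0], [0, 0, 0.08, 0.018, 0, 0, 0]]}}

```text
clock: 7.5
position: [0.5399, 0.1257, 0.2649]
ee_rot: [0.701, -0.096, 0.096, -0.701]
ft_force: [-0.9, 1.2, 0.2]
grip_width: 0.002
```

```bash
python3 - <<'E'
from h import *; from workcell import *
o=get_obs()
print(o["position"],o["ft_force"])
for p in ([.5405,.1602,.264],): print(row(o,p))
E
```

```text
[0.53992264 0.12573789 0.26494   ] [-0.90184939  1.22682249  0.21795855]
[0, -0.0087, 0.0009, 0.0333, 0.0, 0.0, 0.0]
```

{"api": "send_rows", "payload": {"motion": [[0, -0.003, 0, 0.01, 0, 0, 0], [0, -0.005, 0, 0.02, 0, 0, 0], [0, -0.007, 0, 0.027, 0, 0, 0], [0, -0.008, 0, 0.031, 0, 0, 0], [0, -0.0087, 0, 0.033, 0, 0, 0], [0, -0.0087, 0, 0.033, 0, 0, 0], [0, -0.0087, 0, 0.033, 0, 0, 0]]}}

```text
clock: 8.08
position: [0.5407, 0.1587, 0.2643]
ee_rot: [-0.7, 0.097, -0.097, 0.7]
ft_force: [-0.1, -0.1, -0.3]
grip_width: 0.002
```

```bash
python3 - <<'E'
from h import *; from workcell import *
o=get_obs()
print(o["position"],o["ft_force"])
E
```

```text
[0.54069159 0.15868415 0.26434629] [-0.12686915 -0.13932564 -0.33340186]
```

{"api": "send_rows", "payload": {"motion": [[0, -0.0005, 0, 0.0015, 0, 0, 0], [0, -0.0005, 0, 0.0015, 0, 0, 0]]}}

```text
clock: 8.25
position: [0.5406, 0.1601, 0.2642]
ee_rot: [0.7, -0.097, 0.097, -0.7]
ft_force: [-1.1, -0.7, -0.0]
grip_width: 0.0
```

{"api": "send_rows", "payload": {"motion": [[0, -0.0005, 0, 0.0015, 0, 0, 0], [0, -0.0005, 0, 0.0015, 0, 0, 0]]}}

```text
clock: 8.42
position: [0.5405, 0.1619, 0.2642]
ee_rot: [0.7, -0.097, 0.097, -0.7]
ft_force: [-0.6, -1.1, 0.4]
grip_width: 0.001
```

```bash
python3 snap.py 5
```

```text
8.4167 [0.5405 0.1619 0.2642] [-0.6 -1.1  0.4] [-0.39  0.02 -0.02] 0.001
```

View pics/top5c.png

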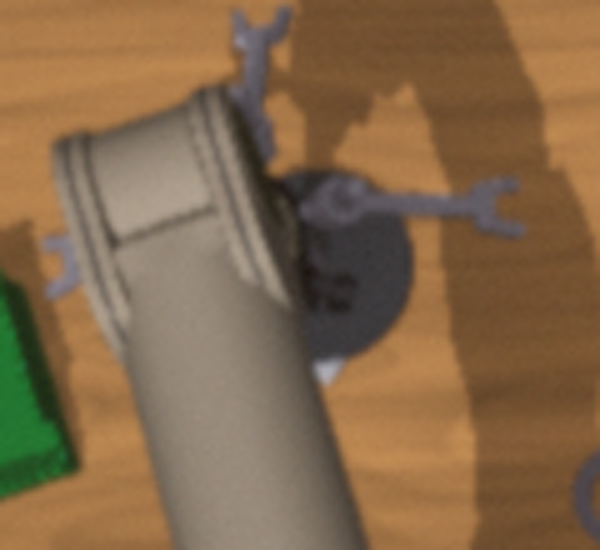

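View pics/side5c.png

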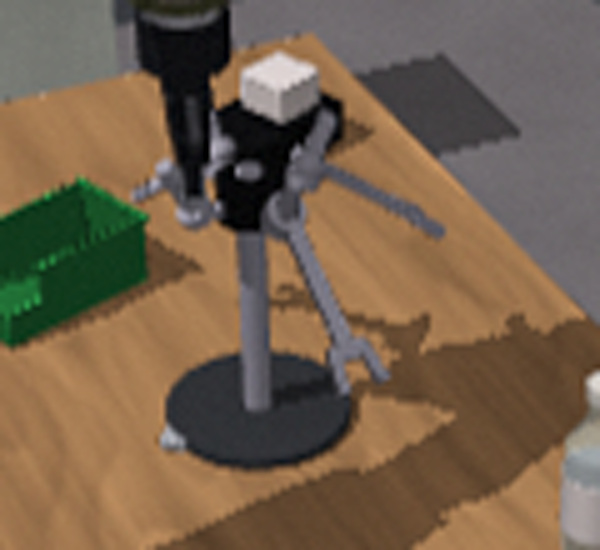

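{"api": "send_rows", "payload": {"motion": [[0, 0, 0, -0.015, 0, 0, 0], [0, 0, -0.02, -0.03, 0, 0, 0], [0, 0, -0.06, -0.04, 0, 0, 0], [0, 0, -0.086, -0.07, 0, 0, 0], [0, 0.015, -0.086, -0.105, 0, 0.12, 0], [0, 0.03, -0.086, -0.14, 0, 0.24, 0], [0, 0.045, -0.086, -0.175, 0, 0.36, 0], [0, 0.06, -0.086, -0.21, 0, 0.48, 0], [20, 0.075, -0.086, -0.245, 0, 0.6, 0], [40, 0.09, -0.086, -0.28, 0, 0.72, 0]]}}

```text
clock: 9.35
position: [0.5503, -0.1346, 0.3505]
ee_rot: [-0.62, 0.339, -0.339, 0.621]
ft_force: [0.4, 0.3, 0.3]
grip_width: 0.273
```

```bash
cat > tgt.py <<'E'
from h import *; from workcell import *
y=np.radians(171.5); X=np.array([np.cos(y),np.sin(y),0]); Y=np.array([0,0,-1.]); RG=R.from_matrix(np.stack([X,Y,np.cross(X,Y)],1))
RING=np.array([.5554,-.3074,0])
def grasp(z,d=.04): return RING-X*d+[0,0,z]
E
python3 - <<'E'
from tgt import *
o=get_obs(); print(o["position"],o["joint_pos"].round(2)); print(row(o,grasp(.12),RG))
E
python3 snap.py 6
```

```text
[ 0.55034733 -0.1345951   0.35053086] [-0.3   0.17  0.53  1.44 -0.09  1.55  0.8 ]
[0, 0.1746, 0.2305, -0.0591, -0.0, 2.289, -0.001]
9.35 [ 0.5503 -0.1346  0.3505] [0.4 0.3 0.3] [ 0.05 -0.03 -0.02] 0.273
```

View pics/top6c.png

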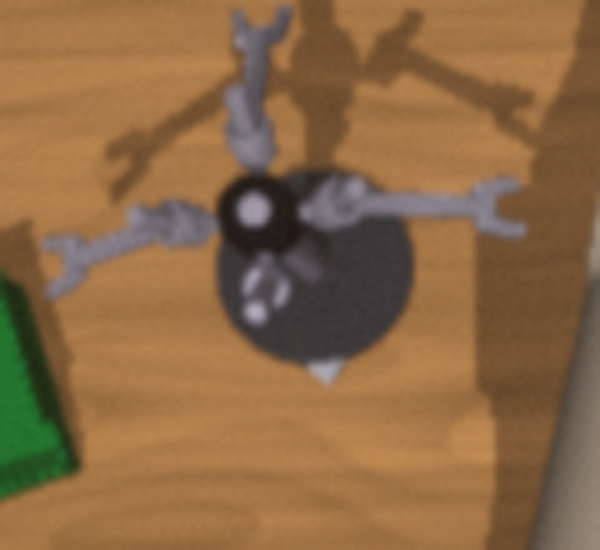

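The empty hook's tip is now at crop (256,312), where the model puts it for an angle of -173.5°, so it is over the pointer. Next is the spanner.

{"api": "send_rows", "payload": {"motion": [[40, 0.015, 0, -0.005, 0, 0.12, 0], [40, 0.03, 0, -0.01, 0, 0.24, 0], [40, 0.045, 0, -0.015, 0, 0.36, 0], [40, 0.06, 0, -0.02, 0, 0.48, 0], [40, 0.075, 0, -0.025, 0, 0.6, 0], [40, 0.09, 0, -0.03, 0, 0.72, 0], [40, 0.105, 0, -0.035, 0, 0.84, 0], [40, 0.12, 0, -0.04, 0, 0.96, 0], [40, 0.135, 0.0, -0.045, 0, 1.08, 0], [40, 0.15, 0.0, -0.05, 0, 1.2, 0]]}}

```text
clock: 10.28
position: [0.5905, -0.286, 0.3503]
ee_rot: [-0.32, 0.63, -0.63, 0.321]
ft_force: [0.2, -0.1, 0.1]
grip_width: 0.402
```

```bash
python3 - <<'E'
from tgt import *
o=get_obs(); print(o["position"],o["joint_pos"].round(2)); print(row(o,grasp(.12),RG))
E
```

```text
[ 0.59048806 -0.2859644   0.35028965] [-0.12  0.44  0.76  1.19 -0.3   1.62 -0.05]
[0, 0.0197, 0.2303, 0.0197, 0.001, 1.09, -0.001]
```

{"api": "send_rows", "payload": {"motion": [[40, 0.002, 0.02, 0.002, 0, 0.12, 0], [40, 0.004, 0.04, 0.004, 0, 0.24, 0], [40, 0.006, 0.06, 0.006, 0, 0.36, 0], [40, 0.008, 0.08, 0.008, 0, 0.48, 0], [40, 0.01, 0.1, 0.01, 0, 0.6, 0], [40, 0.013, 0.125, 0.013, 0, 0.72, 0], [40, 0.016, 0.15, 0.016, 0, 0.84, 0], [40, 0.018, 0.18, 0.018, 0, 0.96, 0], [40, 0.02, 0.2, 0.02, 0, 1.08, 0], [40, 0.02, 0.23, 0.02, 0, 1.09, 0]]}}

```text
clock: 11.12
position: [0.5952, -0.314, 0.1203]
ee_rot: [-0.054, -0.705, 0.705, 0.053]
ft_force: [0.9, -1.3, 0.9]
grip_width: 0.398
```

{"api": "send_rows", "payload": {"motion": [[40, 0, 0, 0, 0, 0, 0], [40, 0, 0, 0, 0, 0, 0]]}}

```text
clock: 11.28
position: [0.5945, -0.3125, 0.1196]
ee_rot: [0.049, 0.706, -0.705, -0.051]
ft_force: [0.1, -0.7, 1.2]
grip_width: 0.399
```

```bash
python3 - <<'E'
from tgt import *
o=get_obs(); print(o["position"],o["joint_pos"].round(2)); print(row(o,grasp(.004),RG))
c=camera("top"); np.savez("top7.npz",**c); p=cv2.cvtColor(c["pixels"],cv2.COLOR_RGB2BGR)
cv2.imwrite("pics/t7.png",cv2.resize(p[150:230,270:350],None,fx=7,fy=7,interpolation=cv2.INTER_CUBIC))
c=camera("side"); np.savez("side7.npz",**c); p=cv2.cvtColor(c["pixels"],cv2.COLOR_RGB2BGR)
cv2.imwrite("pics/s7.png",cv2.resize(p[200:290,220:340],None,fx=6,fy=6,interpolation=cv2.INTER_CUBIC))
inv=lambda p:((np.array(p)-[220,200]+.5)*6-.5).round(0).tolist()
print("ring",inv(proj(c,RING+[0,0,.014])),"mid",inv(proj(c,grasp(.013,.0725))),"jawend",inv(proj(c,grasp(.012,.164))))
E
```

```text
[ 0.5945156  -0.31251557  0.11956784] [-0.18  0.67  0.89  1.49 -0.53  1.24 -0.94]
[0, -0.0008, 0.1156, 0.0008, 0.001, 0.006, 0.002]
ring [314.0, 384.0] mid [422.0, 361.0] jawend [556.0, 332.0]
```

View pics/s7.png

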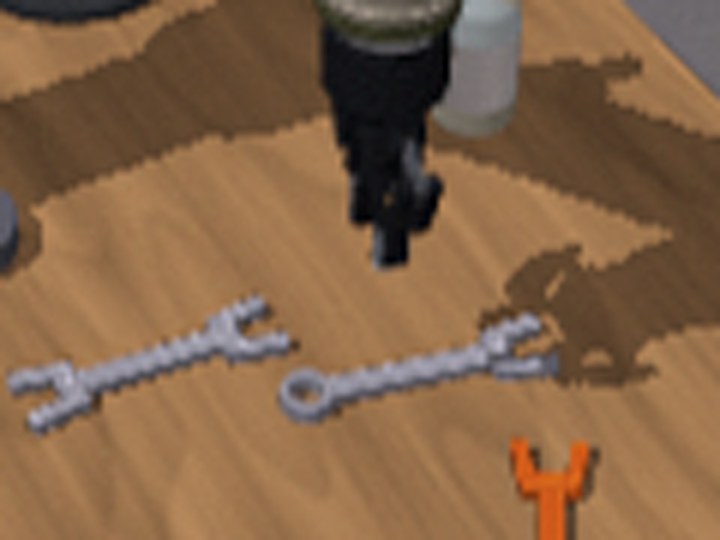

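View pics/t7.png

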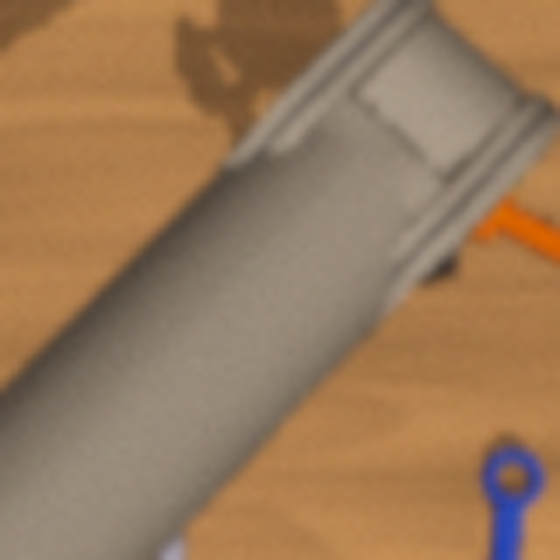

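```bash
python3 - <<'E'
from tgt import *
c=ld("side7.npz"); q=at_z(c,*cr(220,200,6,307,395),.014); j=at_z(c,*cr(220,200,6,546,343),.012); print(q,j,np.degrees(np.arctan2(*(q-j)[1::-1])),np.linalg.norm(q-j))
t=ld("top0.npz"); q=at_z(t,*cr(275,155,6,213,288),.014); print(q)
W=cloud(c); px=c["pixels"].astype(int); m=(W[...,2]>.004)&(W[...,2]<.03)&(px.min(-1)>100); mm=np.zeros_like(m); mm[245:275,265:316]=m[245:275,265:316]
P=W[mm]; print(mm.sum(),P.mean(0)); (a,b),_,th=cv2.fitLine(P[:,:2].astype(np.float32),cv2.DIST_HUBER,0,.01,.01).ravel()[:2],0,0; 
vx,vy,x0,y0=cv2.fitLine(P[:,:2].astype(np.float32),cv2.DIST_HUBER,0,.01,.01).ravel(); print(np.degrees(np.arctan2(vy,vx)), "y at x=.595:",y0+vy/vx*(.595-x0), "extent along",np.ptp(P[:,:2]@[vx,vy]))
W=cloud(t); px=t["pixels"].astype(int); m=(W[...,2]>.004)&(W[...,2]<.03)&(px.min(-1)>110); mm=np.zeros_like(m); mm[160:212,303:323]=m[160:212,303:323]; P=W[mm]
vx,vy,x0,y0=cv2.fitLine(P[:,:2].astype(np.float32),cv2.DIST_HUBER,0,.01,.01).ravel(); print(np.degrees(np.arctan2(vy,vx)), "y at x=.595:",y0+vy/vx*(.595-x0))
E
```

```text
[ 0.54708746 -0.31403363  0.014     ] [ 0.70672327 -0.3372118   0.012     ] 171.73872135550548 0.16132209843766057
[ 0.55441613 -0.30652045  0.014     ]
173 [ 0.61713283 -0.31914659  0.01104741]
-6.384547 y at x=.595: -0.31781784 extent along 0.17715340418499215
-8.040534 y at x=.595: -0.3134751
```

```bash
python3 - <<'E'
from tgt import *
c=ld("side7.npz")
inv=lambda p:((np.array(p)-[220,200]+.5)*6-.5).round(0).tolist()
o=get_obs(); Rt=R.from_quat(o["ee_rot"]).as_matrix(); T=o["position"]
print("tcp",inv(proj(c,T)))
for s in (-1,1):
    for sx in (-.011,.011): print(s,sx,"tip",inv(proj(c,T+Rt[:,2]*s*.017-Rt[:,1]*.008+Rt[:,0]*sx)))
# tape centre both cams, flask
s=cv2.cvtColor(c["pixels"],cv2.COLOR_RGB2BGR); cv2.imwrite("pics/s7b.png",cv2.resize(s[225:275,190:250],None,fx=10,fy=10,interpolation=cv2.INTER_CUBIC))
t=cv2.imread("pics/top0.png"); cv2.imwrite("pics/t0b.png",cv2.resize(t[215:265,230:290],None,fx=10,fy=10,interpolation=cv2.INTER_CUBIC))
E
```

```text
tcp [381.0, 243.0]
-1 -0.011 tip [389.0, 211.0]
-1 0.011 tip [355.0, 219.0]
1 -0.011 tip [408.0, 247.0]
1 0.011 tip [374.0, 255.0]
```

View pics/s7b.png

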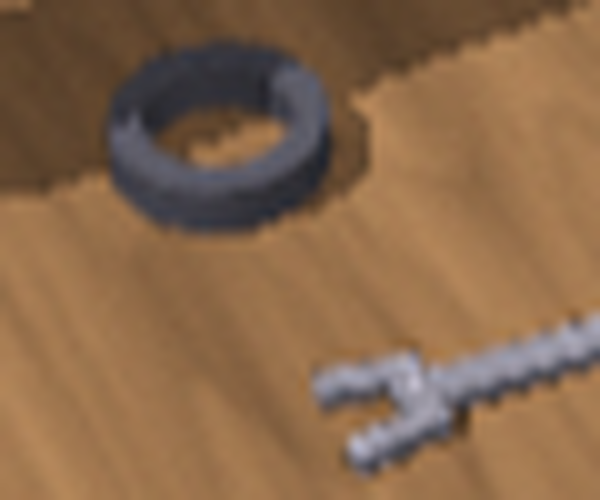

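View pics/t0b.png

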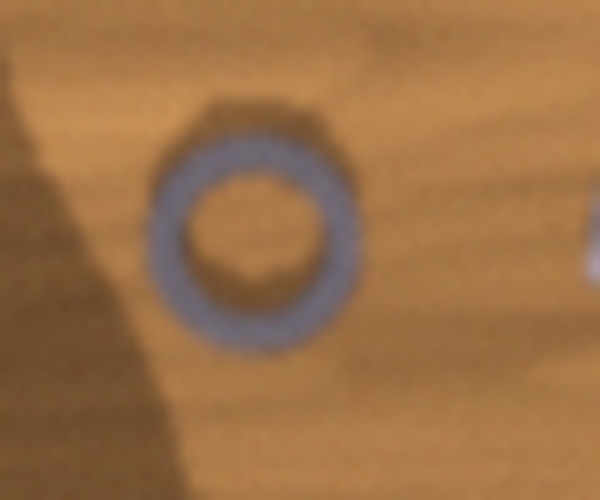

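```bash
python3 - <<'E'
from tgt import *
c=ld("side7.npz");t=ld("top0.npz")
print(at_z(c,*cr(190,225,10,219,121),.025),at_z(t,*cr(230,215,10,255,242),.025))
# flask cap
W=cloud(c);print("side flask top",W[180:192,296:304,2].max(), )
Wt=cloud(t)
# foot ellipse side centre: table plane depth bias
for n,d,w in(("s",c,W),("t",t,Wt)):
    m=np.abs(w[...,2])<.03; m[:200]=0; m[300:]=0; m[:,:200]=0; m[:,350:]=0
    print(n,"table z mean",np.nanmedian(w[...,2][m]))
E
```

```text
[ 0.40144909 -0.07848403  0.025     ] [ 0.4059116  -0.07227012  0.025     ]
side flask top 0.4088085907567554
s table z mean -0.0008539397895579658
t table z mean 0.00014283879002901297
```

{"api": "send_rows", "payload": {"motion": [[45, 0, 0.035, 0.001, 0, 0, 0], [45, 0, 0.07, 0.001, 0, 0, 0], [45, 0, 0.095, 0.001, 0, 0, 0], [45, 0, 0.108, 0.001, 0, 0, 0], [45, 0, 0.115, 0.001, 0, 0, 0], [45, 0, 0.115, 0.001, 0, 0, 0]]}}

```text
clock: 11.88
position: [0.5956, -0.314, 0.0056]
ee_rot: [0.051, 0.705, -0.705, -0.05]
ft_force: [0.5, -0.5, 0.3]
grip_width: 0.448
```

```bash
python3 - <<'E'
from tgt import *
o=get_obs(); print(o["position"],o["ft_force"],row(o,grasp(.004),RG))
c=camera("side"); np.savez("side8.npz",**c); p=cv2.cvtColor(c["pixels"],cv2.COLOR_RGB2BGR)
cv2.imwrite("pics/s8.png",cv2.resize(p[220:290,240:330],None,fx=8,fy=8,interpolation=cv2.INTER_CUBIC))
E
```

```text
[ 0.59563414 -0.31403842  0.00564082] [ 0.46055015 -0.54588789  0.27038609] [0, 0.0008, 0.0016, -0.0006, 0.0, 0.006, -0.0]
```

View pics/s8.png

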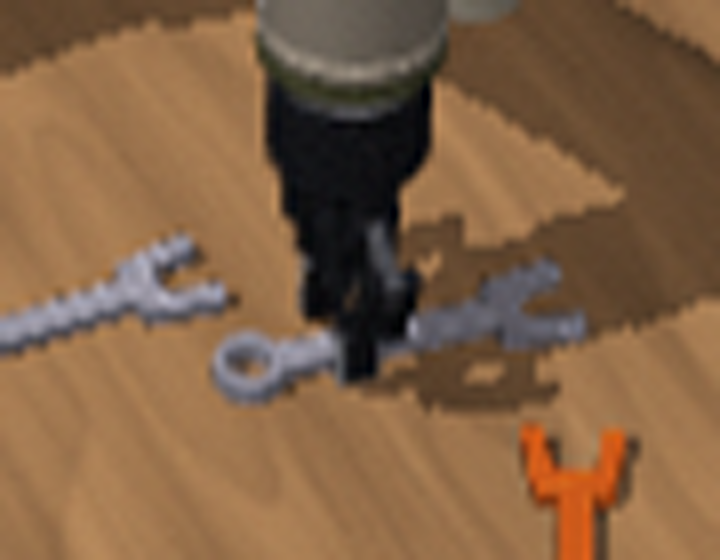

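The side crop shows the front finger at (358,360) and the shaft passing between the fingers, with the ring at (248,365). Closing now.

{"api": "send_rows", "payload": {"motion": [[45, 0, 0.001, 0, 0, 0, 0], [25, 0, 0.001, 0, 0, 0, 0], [5, 0, 0.001, 0, 0, 0, 0], [0, 0, 0.001, 0, 0, 0, 0], [0, 0, 0.001, 0, 0, 0, 0], [0, 0, 0.001, 0, 0, 0, 0], [0, 0, 0.001, 0, 0, 0, 0]], "squeeze": 100}}

```text
clock: 12.52
position: [0.5961, -0.3143, 0.006]
ee_rot: [-0.051, -0.705, 0.705, 0.05]
ft_force: [-1.4, 2.3, 8.0]
grip_width: 0.144
```

{"api": "send_rows", "payload": {"motion": [[0, 0, -0.03, 0, 0, 0, 0], [0, 0, -0.06, 0, 0, 0, 0], [0, 0, -0.1, 0, 0, 0, 0], [0, 0, -0.14, 0, 0, 0, 0], [0, 0, -0.18, 0, 0, 0, 0], [0, 0, -0.22, 0, 0, 0, 0], [0, 0, -0.26, 0, 0, 0, 0], [0, 0, -0.3, 0, 0, 0, 0], [0, 0, -0.34, 0, 0, 0, 0], [0, 0, -0.34, 0, 0, 0, 0]]}}

```text
clock: 13.35
position: [0.596, -0.3156, 0.3532]
ee_rot: [-0.054, -0.704, 0.707, 0.047]
ft_force: [0.4, -1.5, -1.7]
grip_width: 0.146
```

```bash
python3 - <<'E'
from tgt import *
o=get_obs(); print(o["position"],o["ft_force"],o["torque"],o["grip_width"],o["joint_pos"].round(2))
c=camera("side"); np.savez("side9.npz",**c); p=cv2.cvtColor(c["pixels"],cv2.COLOR_RGB2BGR)
cv2.imwrite("pics/s9.png",cv2.resize(p[120:260,200:350],None,fx=4,fy=4,interpolation=cv2.INTER_CUBIC))
E
```

```text
[ 0.59601243 -0.31557589  0.35317594] [ 0.39055981 -1.47594108 -1.7481271 ] [-0.11340166  0.04724906 -0.03766786] 0.14567485502852637 [-0.16  0.55  0.98  1.14 -0.45  1.65 -1.02]
```

View pics/s9.png

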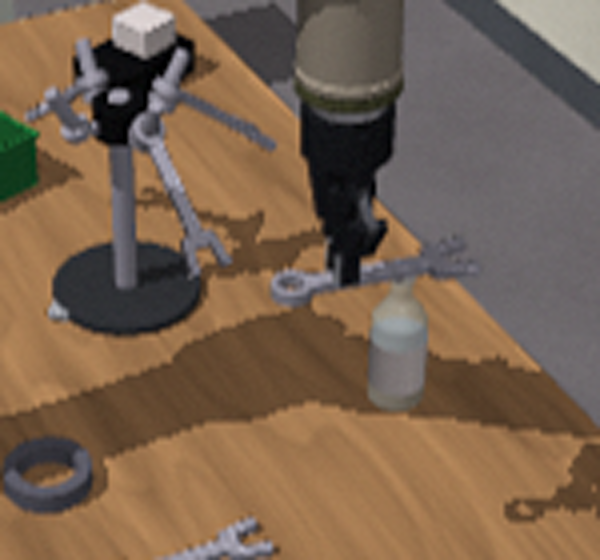

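```bash
python3 - <<'E'
from tgt import *
c=ld("side9.npz"); W=cloud(c); px=c["pixels"].astype(int)
o=get_obs(); Rt=R.from_quat(o["ee_rot"]); T=o["position"]
sat=px.max(-1)-px.min(-1)
m=(W[...,2]>.28)&(W[...,2]<.40)&(px.min(-1)>80)&(sat<40); mm=np.zeros_like(m); mm[175:200,265:322]=m[175:200,265:322]
P=W[mm]; L=Rt.inv().apply(P-T)
print(mm.sum()); v,u=np.where(mm)
idx=np.argsort(L[:,0]); 
for k in np.array_split(idx,12): print(L[k].mean(0).round(4),len(k))
# predicted pixel positions of ring & jaw end for flat model s offset: ring at tool x=+.04, y=-.003..
inv=lambda p:((np.array(p)-[200,120]+.5)*4-.5).round(1).tolist()
for y in (0,-.004,-.008): print(y,"ring",inv(proj(c,T+Rt.apply([.04,y-.007,0]))),"jaw",inv(proj(c,T+Rt.apply([-.124,y-.006,0]))))
p=cv2.cvtColor(c["pixels"],cv2.COLOR_RGB2BGR); cv2.imwrite("pics/s9b.png",cv2.resize(p[165:205,262:326],None,fx=12,fy=12,interpolation=cv2.INTER_CUBIC))
E
```

```text
273
[-0.1103 -0.0054  0.0039] 23
[-0.0994 -0.0055  0.0096] 23
[-0.0874 -0.0081  0.0048] 23
[-0.076  -0.0083  0.0049] 23
[-0.0603 -0.0064  0.0062] 23
[-0.0436 -0.0071  0.0055] 23
[-0.0273 -0.0065  0.0046] 23
[ 0.0026 -0.0134  0.0056] 23
[ 0.0196 -0.01    0.0045] 23
[ 0.0365 -0.0087  0.0002] 22
[ 0.0477 -0.0074  0.0038] 22
[ 0.0587 -0.0081  0.0066] 22
0 ring [298.1, 285.0] jaw [478.8, 250.8]
-0.004 ring [298.2, 281.1] jaw [479.1, 246.9]
-0.008 ring [298.2, 277.3] jaw [479.4, 243.1]
```

View pics/s9b.png

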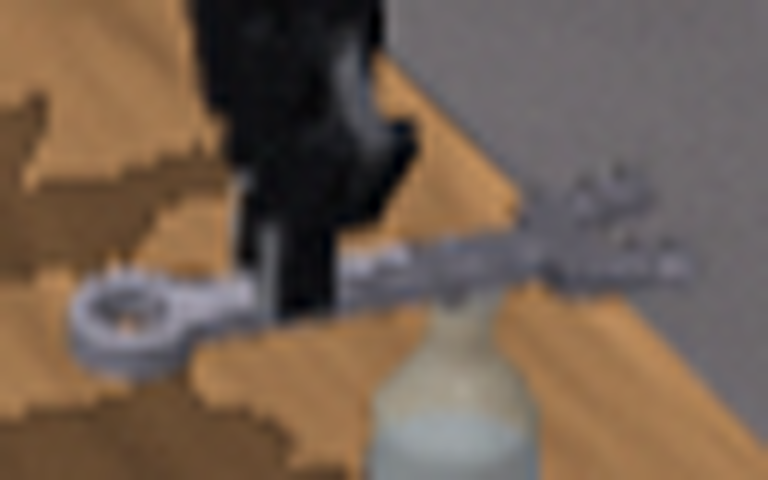

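The spanner is held flat. In the side crop (12x) the ring top is at (127,308), and depth shows no tilt, with the ring about 41 mm from the TCP along tool x. I'll carry it round to the carousel, turning about tool y.

{"api": "send_rows", "payload": {"motion": [[0, 0.005, -0.002, -0.01, 0, -0.12, 0], [0, 0.01, -0.004, -0.02, 0, -0.24, 0], [0, 0.016, -0.006, -0.03, 0, -0.36, 0], [0, 0.022, -0.008, -0.04, 0, -0.48, 0], [0, 0.027, -0.01, -0.05, 0, -0.6, 0], [0, 0.032, -0.012, -0.06, 0, -0.72, 0], [0, 0.038, -0.014, -0.07, 0, -0.84, 0], [0, 0.043, -0.016, -0.08, 0, -0.96, 0], [0, 0.048, -0.018, -0.09, 0, -1.08, 0], [0, 0.054, -0.02, -0.1, 0, -1.2, 0]]}}

```text
clock: 14.23
position: [0.5556, -0.2064, 0.3632]
ee_rot: [-0.359, 0.61, -0.609, 0.358]
ft_force: [-0.3, 0.3, -1.9]
grip_width: 0.145
```

```bash
cat > hang.py <<'E'
from h import *; from workcell import *
HA=np.radians(-173.5); f=np.array([np.cos(HA),np.sin(HA),0]); zz=np.array([0,0,1.]); t=np.radians(28)
hz=np.cos(t)*zz+np.sin(t)*f; X=-f*np.cos(t)+zz*np.sin(t); Y=-hz; Z=np.cross(X,Y); RH=R.from_matrix(np.stack([X,Y,Z],1))
H=A+.055*f+.24*zz
X0=-f; RF=R.from_matrix(np.stack([X0,-zz,np.cross(X0,-zz)],1))
OFF=np.array([.041,-.001,0])
def tcp(s): return H+hz*s-RH.apply(OFF)
E
python3 - <<'E'
from hang import *
o=get_obs(); print(o["position"],o["joint_pos"].round(2))
print("pre",tcp(.08),"seat",tcp(.007),"way",row(o,[.50,-.05,.40],RF))
E
```

```text
[ 0.55559414 -0.20641707  0.36319712] [-0.33  0.27  0.78  1.35 -0.19  1.6  -0.08]
pre [0.47703556 0.17697726 0.29050453] seat [0.51108668 0.1808569  0.22604935] way [0, -0.1096, -0.0366, -0.1247, 0.001, -2.192, -0.001]
```

{"api": "send_rows", "payload": {"motion": [[0, -0.006, -0.002, -0.007, 0, -0.12, 0], [0, -0.012, -0.004, -0.014, 0, -0.24, 0], [0, -0.018, -0.006, -0.021, 0, -0.36, 0], [0, -0.024, -0.008, -0.028, 0, -0.48, 0], [0, -0.03, -0.01, -0.034, 0, -0.6, 0], [0, -0.036, -0.012, -0.041, 0, -0.72, 0], [0, -0.042, -0.014, -0.048, 0, -0.84, 0], [0, -0.048, -0.016, -0.055, 0, -0.96, 0], [0, -0.054, -0.018, -0.062, 0, -1.08, 0], [0, -0.06, -0.02, -0.068, 0, -1.2, 0]]}}

```text
clock: 15.07
position: [0.5258, -0.121, 0.3834]
ee_rot: [0.64, -0.301, 0.3, -0.64]
ft_force: [-0.4, 0.8, -1.8]
grip_width: 0.144
```

```bash
python3 - <<'E'
from hang import *
o=get_obs(); print(o["position"],o["joint_pos"].round(2))
print("way",row(o,[.46,.02,.40],RF),"tilt",row(o,[.46,.02,.38],RH))
E
```

```text
[ 0.52578754 -0.12099995  0.38337518] [-0.39  0.1   0.59  1.44 -0.06  1.61  0.89]
way [0, -0.1506, -0.0165, 0.0393, 0.0, -0.992, -0.001] tilt [0, -0.1505, 0.0035, 0.0393, 0.242, -0.972, -0.449]
```

{"api": "send_rows", "payload": {"motion": [[0, -0.015, -0.002, 0.004, 0.0, -0.12, 0], [0, -0.03, -0.003, 0.008, 0, -0.24, 0], [0, -0.045, -0.005, 0.012, 0, -0.36, 0], [0, -0.06, -0.006, 0.016, 0, -0.48, 0], [0, -0.075, -0.008, 0.02, 0, -0.6, 0], [0, -0.09, -0.009, 0.024, 0, -0.72, 0], [0, -0.105, -0.011, 0.028, 0, -0.84, 0], [0, -0.13, -0.013, 0.034, 0, -0.94, 0], [0, -0.15, -0.016, 0.039, 0, -0.992, 0], [0, -0.15, -0.016, 0.039, 0, -0.992, 0]]}}

```text
clock: 15.9
position: [0.4602, 0.0233, 0.3999]
ee_rot: [-0.705, -0.041, 0.041, 0.706]
ft_force: [-0.1, 0.2, -2.6]
grip_width: 0.146
```

```bash
python3 - <<'E'
from hang import *
o=get_obs(); print(o["position"],o["joint_pos"].round(2),o["ee_rot"])
print("tilt",row(o,[.46,.02,.38],RH),row(o,tcp(.1),RH))
E
```

```text
[0.46015417 0.02325489 0.39990526] [-0.57 -0.1   0.39  1.58  0.03  1.65  1.51] [-0.70542795 -0.04085103  0.04138348  0.70639225]
tilt [0, -0.0005, 0.0199, -0.0032, -0.002, 0.003, -0.489] [0, 0.0253, 0.0919, 0.1506, -0.002, 0.003, -0.489]
```

{"api": "send_rows", "payload": {"motion": [[0, 0, 0, 0.0, 0, 0, -0.1], [0, 0, 0, 0.0, 0, 0, -0.2], [0, 0, 0, 0.0, 0, 0, -0.3], [0, 0, 0, 0.02, 0, 0, -0.4], [0, 0, 0, 0.05, 0, 0, -0.489], [0, 0.005, 0.01, 0.08, 0, 0.003, -0.489], [0, 0.012, 0.035, 0.11, 0, 0.003, -0.489], [0, 0.02, 0.06, 0.14, 0, 0.003, -0.489], [0, 0.025, 0.085, 0.15, 0, 0.003, -0.489], [0, 0.025, 0.092, 0.15, 0, 0.003, -0.489]]}}

```text
clock: 16.73
position: [0.4686, 0.1725, 0.3025]
ee_rot: [-0.677, -0.206, -0.132, 0.694]
ft_force: [-0.9, -0.5, -2.8]
grip_width: 0.147
```

{"api": "send_rows", "payload": {"motion": [[0, 0, 0, 0, 0, 0, 0], [0, 0, 0, 0, 0, 0, 0]]}}

```text
clock: 16.9
position: [0.4705, 0.17, 0.3083]
ee_rot: [-0.676, -0.206, -0.135, 0.694]
ft_force: [-0.2, -0.5, -1.4]
grip_width: 0.145
```

```bash
cat > look.py <<'E'
import sys; from hang import *
t=sys.argv[1]; o=get_obs(); np.save("obs%s.npy"%t,np.r_[o["position"],o["ee_rot"]])
print(o["clock"],o["position"].round(4),o["ft_force"].round(1),o["joint_pos"].round(2),"w",round(o["grip_width"],3))
print("to s=.075",row(o,tcp(.075),RH)); Rt=R.from_quat(o["ee_rot"]); rg=o["position"]+Rt.apply(OFF)
d=rg-H; print("ring in hook frame x,y,z",[round(float(d@v),4) for v in (X,np.cross(hz,X),hz)])
for n,(x,y,w,h,k) in dict(top=(160,165,50,45,13),side=(195,115,60,50,12)).items():
    c=camera(n); np.savez(f"{n}{t}.npz",**c); p=cv2.cvtColor(c["pixels"],cv2.COLOR_RGB2BGR); cv2.imwrite(f"pics/{n}{t}.png",p)
    cv2.imwrite(f"pics/{n}{t}k.png",cv2.resize(p[y:y+h,x:x+w],None,fx=k,fy=k,interpolation=cv2.INTER_CUBIC))
    inv=lambda q:((np.array(q)-[x,y]+.5)*k-.5).round(0).tolist()
    print(n,"ring",inv(proj(c,rg)),"tip",inv(proj(c,H+hz*.055)),"collar",inv(proj(c,H)),"cap",inv(proj(c,A+[0,0,.261])))
E
python3 look.py 10
```

```text
16.9 [0.4705 0.17   0.3083] [-0.2 -0.5 -1.4] [-0.58 -0.32 -0.01  2.04  0.26  1.    0.99] w 0.145
to s=.075 [0, -0.0019, 0.0241, 0.0063, 0.004, -0.009, -0.0]
ring in hook frame x,y,z [0.0019, -0.0066, 0.0991]
top ring [279.0, 536.0] tip [279.0, 490.0] collar [306.0, 425.0] cap [272.0, 221.0]
side ring [169.0, 258.0] tip [216.0, 336.0] collar [288.0, 435.0] cap [422.0, 340.0]
```

View pics/side10k.png

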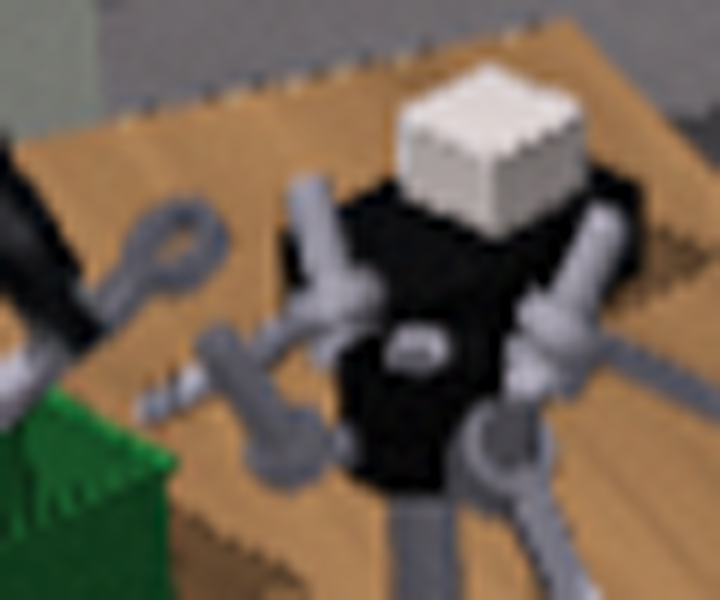

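View pics/top10.png

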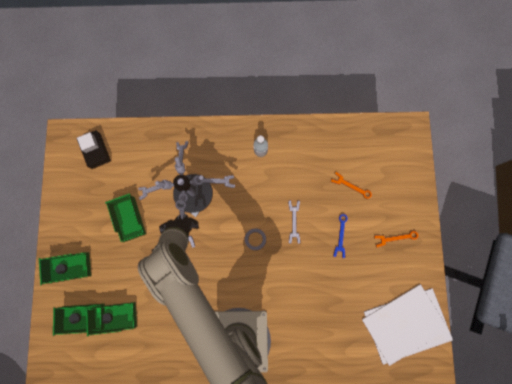

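View pics/top10k.png

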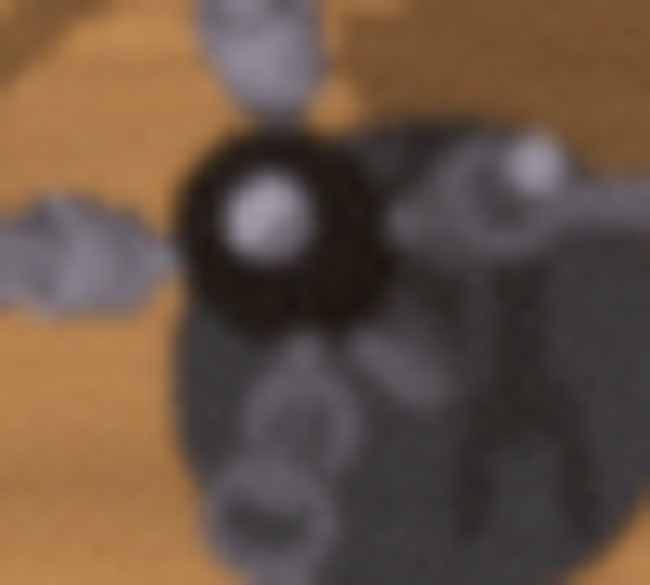

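```bash
cat > res.py <<'E'
import sys; from hang import *
# args: tag, ring top(u,v), ring side(u,v)  -> 3D ring by triangulation & residual in tool frame
t=sys.argv[1]; uvs={"top":eval(sys.argv[2]),"side":eval(sys.argv[3])}
o=np.load(f"obs{t}.npy"); T=o[:3]; Rt=R.from_quat(o[3:])
from scipy.optimize import least_squares
C={n:ld(f"{n}{t}.npz") for n in uvs}; P={"top":(160,165,13),"side":(195,115,12)}
px={n:np.array(cr(*P[n],*uvs[n])) for n in uvs}
s=least_squares(lambda q:np.r_[tuple(proj(C[n],q)-px[n] for n in uvs)],H+hz*.1); q=s.x
print("px residuals",s.fun.round(2),"ring world",q.round(4)); print("ring in tool",Rt.inv().apply(q-T).round(4))
d=q-H; print("ring in hook frame",[round(float(d@v),4) for v in (X,np.cross(hz,X),hz)])
E
python3 res.py 10 270,515 180,245; python3 res.py 10 303,420 288,442
```

```text
px residuals [-0.01  0.04  0.05 -0.01] ring world [0.5111 0.1756 0.3313]
ring in tool [ 0.047  -0.0011  0.0014]
ring in hook frame [0.0079, -0.0052, 0.0992]
px residuals [-0.06  0.2   0.24 -0.04] ring world [0.5513 0.1872 0.2357]
ring in tool [0.0385 0.1027 0.0087]
ring in hook frame [-0.0005, 0.0017, -0.0046]
```

```bash
sed -i 's/OFF=np.array(.*/OFF=np.array([.047,-.001,.001])/; ' hang.py; python3 - <<'E'
from hang import *
o=get_obs(); print(row(o,tcp(.075),RH))
E
```

```text
[0, -0.0092, 0.0252, 0.0049, 0.003, -0.01, 0.002]
```

{"api": "send_rows", "payload": {"motion": [[0, -0.005, 0.0, 0.003, 0.0, -0.005, 0], [0, -0.009, 0.0, 0.005, 0.003, -0.01, 0.002], [0, -0.009, 0.01, 0.005, 0.003, -0.01, 0.002], [0, -0.009, 0.02, 0.005, 0.003, -0.01, 0.002], [0, -0.009, 0.025, 0.005, 0.003, -0.01, 0.002], [0, -0.009, 0.025, 0.005, 0.003, -0.01, 0.002], [0, -0.009, 0.025, 0.005, 0.003, -0.01, 0.002]]}}

```text
clock: 17.58
position: [0.4737, 0.1762, 0.2812]
ee_rot: [-0.676, -0.209, -0.131, 0.694]
ft_force: [-0.3, -0.4, -1.5]
grip_width: 0.141
```

```bash
python3 look.py 11
```

```text
17.5833 [0.4737 0.1762 0.2812] [-0.3 -0.4 -1.5] [-0.58 -0.29 -0.01  2.08  0.27  0.94  0.98] w 0.141
to s=.075 [0, 0.0014, -0.0016, -0.0006, 0.001, 0.002, -0.003]
ring in hook frame x,y,z [-0.0014, 0.0007, 0.0733]
top ring [268.0, 518.0] tip [279.0, 490.0] collar [306.0, 425.0] cap [272.0, 221.0]
side ring [187.0, 304.0] tip [216.0, 336.0] collar [288.0, 435.0] cap [422.0, 340.0]
```

View pics/side11k.png

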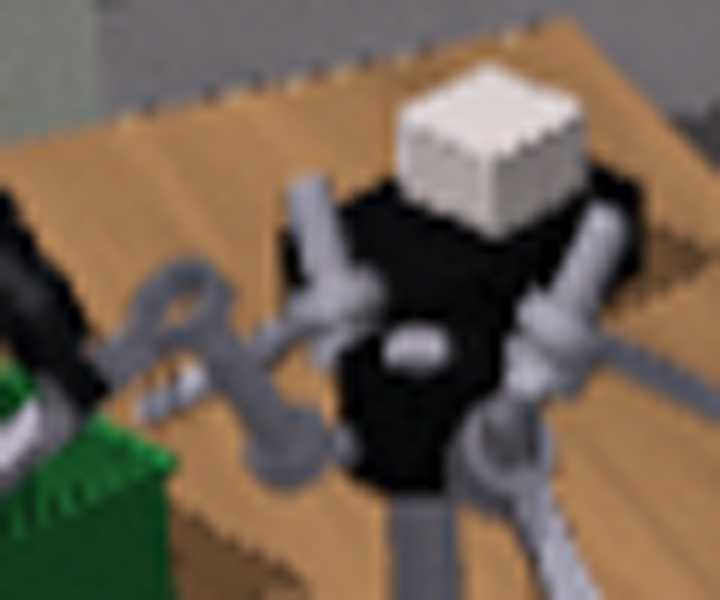

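View pics/top11k.png

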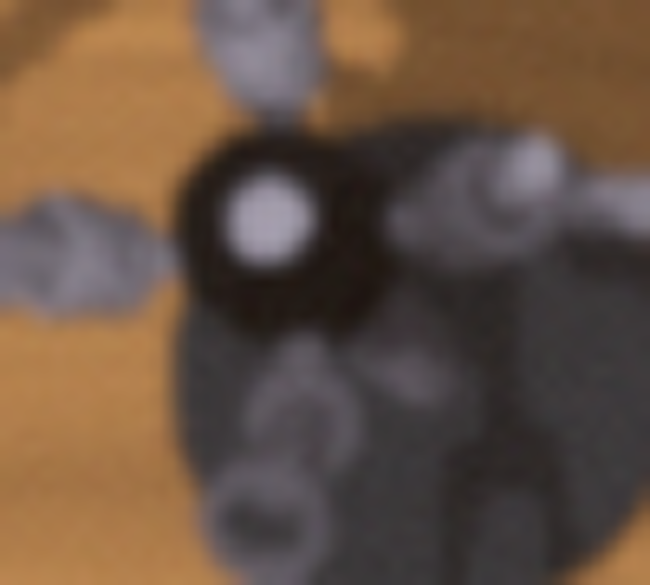

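In the side crop the ring hole sits at about (183,305), predicted (187,304). In the top crop its centre is at (267,518), predicted (268,518). The hook tip also matches to under 0.3 px, so I'll thread it gently.

{"api": "send_rows", "payload": {"motion": [[0, 0.0014, 0, -0.0006, 0, 0, 0], [0, 0.0014, 0.005, -0.0006, 0, 0, 0], [0, 0.0014, 0.01, -0.0006, 0, 0, 0], [0, 0.0014, 0.014, -0.0006, 0, 0, 0], [0, 0.0014, 0.018, -0.0006, 0, 0, 0], [0, 0.0014, 0.018, -0.0006, 0, 0, 0]]}}

```text
clock: 18.18
position: [0.4833, 0.1767, 0.2655]
ee_rot: [-0.676, -0.209, -0.13, 0.694]
ft_force: [0.0, 0.4, -1.5]
grip_width: 0.143
```

```bash
python3 look.py 12
```

```text
18.1833 [0.4833 0.1767 0.2655] [ 0.   0.4 -1.5] [-0.58 -0.26 -0.    2.09  0.27  0.9   0.98] w 0.143
to s=.075 [0, 0.0003, -0.02, -0.0, 0.001, 0.002, -0.003]
ring in hook frame x,y,z [-0.0003, 0.0001, 0.0549]
top ring [279.0, 491.0] tip [279.0, 490.0] collar [306.0, 425.0] cap [272.0, 221.0]
side ring [215.0, 337.0] tip [216.0, 336.0] collar [288.0, 435.0] cap [422.0, 340.0]
```

View pics/side12k.png

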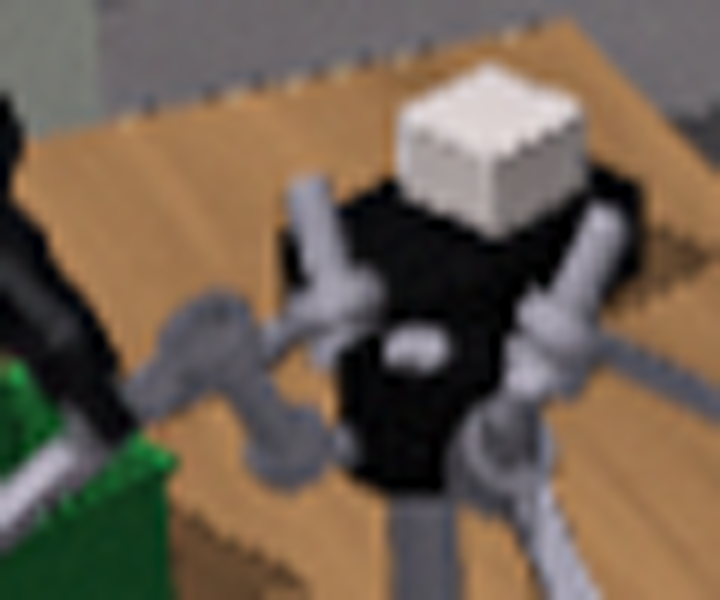

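View pics/top12k.png

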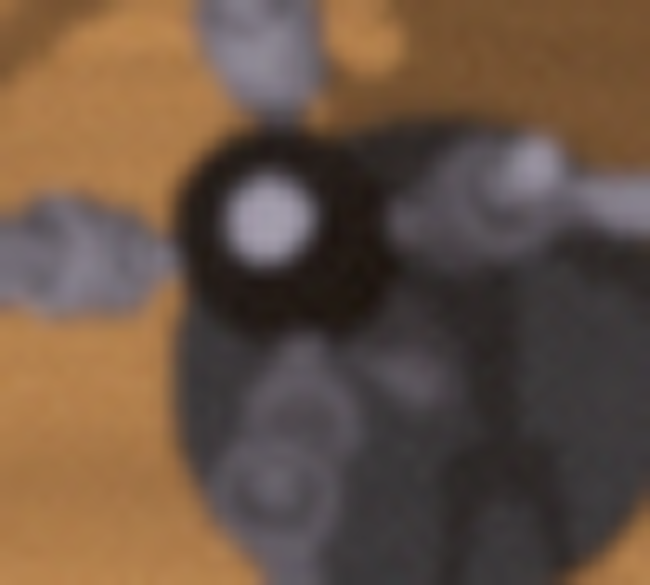

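The tip sits inside the bore at top crop (273,488), with no side force. Sliding down now.

{"api": "send_rows", "payload": {"motion": [[0, 0.0, 0.003, 0, 0, 0, 0], [0, 0, 0.006, 0, 0, 0, 0], [0, 0, 0.009, 0, 0, 0, 0], [0, 0, 0.012, 0, 0, 0, 0], [0, 0, 0.015, 0, 0, 0, 0], [0, 0, 0.018, 0, 0, 0, 0]]}}

```text
clock: 18.78
position: [0.4918, 0.1779, 0.2505]
ee_rot: [-0.676, -0.21, -0.131, 0.694]
ft_force: [-0.1, 0.2, -1.6]
grip_width: 0.145
```

{"api": "send_rows", "payload": {"motion": [[0, 0.0, 0.003, 0, 0, 0, 0], [0, 0, 0.006, 0, 0, 0, 0], [0, 0, 0.009, 0, 0, 0, 0], [0, 0, 0.012, 0, 0, 0, 0], [0, 0, 0.015, 0, 0, 0, 0], [0, 0, 0.018, 0, 0, 0, 0]]}}

```text
clock: 19.28
position: [0.5002, 0.1788, 0.2346]
ee_rot: [-0.676, -0.21, -0.131, 0.694]
ft_force: [0.7, 0.1, -2.4]
grip_width: 0.14
```

```bash
python3 look.py 13 | head -4; python3 -c "
from workcell import *; print(get_obs()['ft_force'],get_obs()['torque'])"
```

```text
19.2833 [0.5002 0.1788 0.2346] [ 0.7  0.1 -2.4] [-0.57 -0.2   0.01  2.1   0.29  0.81  0.97] w 0.14
to s=.075 [0, -0.0004, -0.0552, -0.0002, 0.001, 0.002, -0.002]
ring in hook frame x,y,z [0.0003, 0.0003, 0.0197]
top ring [295.0, 447.0] tip [279.0, 490.0] collar [306.0, 425.0] cap [272.0, 221.0]
[ 0.57702587 -0.45290841 -2.09304559] [-0.12338843  0.66856526 -0.01434922]
```

{"api": "send_rows", "payload": {"motion": [[0, 0.0, 0.003, 0, 0, 0, 0], [0, 0, 0.006, 0, 0, 0, 0], [0, 0, 0.009, 0, 0, 0, 0], [0, 0, 0.01, 0, 0, 0, 0]]}}

```text
clock: 19.72
position: [0.5047, 0.1793, 0.2255]
ee_rot: [-0.676, -0.209, -0.131, 0.694]
ft_force: [-0.2, 0.4, -1.8]
grip_width: 0.143
```

{"api": "send_rows", "payload": {"motion": [[0, 0.0, 0.001, 0, 0, 0, 0], [0, 0, 0.0015, 0, 0, 0, 0]]}}

```text
clock: 19.88
position: [0.5055, 0.1794, 0.2246]
ee_rot: [-0.676, -0.21, -0.131, 0.694]
ft_force: [-0.9, 0.4, -1.8]
grip_width: 0.149
```

{"api": "send_rows", "payload": {"motion": [[0, 0.0, 0.001, 0, 0, 0, 0], [0, 0, 0.0015, 0, 0, 0, 0]]}}

```text
clock: 20.05
position: [0.5061, 0.1795, 0.2234]
ee_rot: [-0.676, -0.21, -0.131, 0.694]
ft_force: [-3.1, -0.4, 0.6]
grip_width: 0.146
```

{"api": "send_rows", "payload": {"motion": [[0, 0.0, 0.001, 0, 0, 0, 0], [0, 0, 0.001, 0, 0, 0, 0]]}}

```text
clock: 20.22
position: [0.5064, 0.1796, 0.2228]
ee_rot: [-0.676, -0.21, -0.131, 0.694]
ft_force: [-7.6, -1.6, 4.6]
grip_width: 0.141
```

{"api": "send_rows", "payload": {"motion": [[0, -0.0003, 0.0006, 0, 0, 0, 0], [0, -0.0003, 0.0006, 0, 0, 0, 0]]}}

```text
clock: 20.38
position: [0.5065, 0.1797, 0.2225]
ee_rot: [-0.676, -0.21, -0.131, 0.694]
ft_force: [-9.4, -2.6, 6.8]
grip_width: 0.143
```

```bash
python3 - <<'E'
from hang import *
o=get_obs(); F=o["ft_force"]-np.array([-.2,0,-1.6]); print(o["ft_force"],"axial",F@hz,"x",F@X,"y",F@np.cross(hz,X)); d=o["position"]+R.from_quat(o["ee_rot"]).apply(OFF)-H; print([round(float(d@v),4) for v in (X,np.cross(hz,X),hz)])
E
```

```text
[-9.3940681  -2.64925012  6.81097058] axial 11.855849825636348 x -4.381785071142737 y -1.5914223032007497
[0.0002, 0.0004, 0.006]
```

{"api": "send_rows", "payload": {"motion": [[0, -0.0005, 0.0006, 0, 0, 0, 0], [0, -0.0005, 0.0006, 0, 0, 0, 0], [0, -0.0005, 0.0006, 0, 0, 0, 0]]}}

```text
clock: 20.63
position: [0.5065, 0.1798, 0.2222]
ee_rot: [-0.675, -0.21, -0.131, 0.695]
ft_force: [-9.6, -3.3, 8.3]
grip_width: 0.142
```

```bash
cat > frc.py <<'E'
from hang import *
o=get_obs(); F=o["ft_force"]-np.array([-.2,0,-1.6]); print(o["ft_force"].round(1),"axial",(F@hz).round(1),"x",(F@X).round(1),"y",(F@np.cross(hz,X)).round(1)); d=o["position"]+R.from_quat(o["ee_rot"]).apply(OFF)-H; print([round(float(d@v),4) for v in (X,np.cross(hz,X),hz)])
E
python3 frc.py
```

```text
[-9.6 -3.3  8.3] axial 13.3 x -3.9 y -2.2
[0.0001, 0.0005, 0.0058]
```

{"api": "send_rows", "payload": {"motion": [[0, -0.0004, 0.0006, 0, 0, 0, 0], [0, -0.0004, 0.0006, 0, 0, 0, 0], [0, -0.0004, 0.0006, 0, 0, 0, 0]]}}

```text
clock: 20.88
position: [0.5066, 0.1799, 0.2219]
ee_rot: [-0.675, -0.21, -0.131, 0.695]
ft_force: [-11.3, -2.1, 10.8]
grip_width: 0.142
```

```bash
python3 frc.py; python3 look.py 14|tail -2
```

```text
[-11.3  -2.1  10.8] axial 16.2 x -4.1 y -0.9
[-0.0, 0.0007, 0.0055]
top ring [301.0, 432.0] tip [279.0, 490.0] collar [306.0, 425.0] cap [272.0, 221.0]
side ring [280.0, 424.0] tip [216.0, 336.0] collar [288.0, 435.0] cap [422.0, 340.0]
```

View pics/side14k.png

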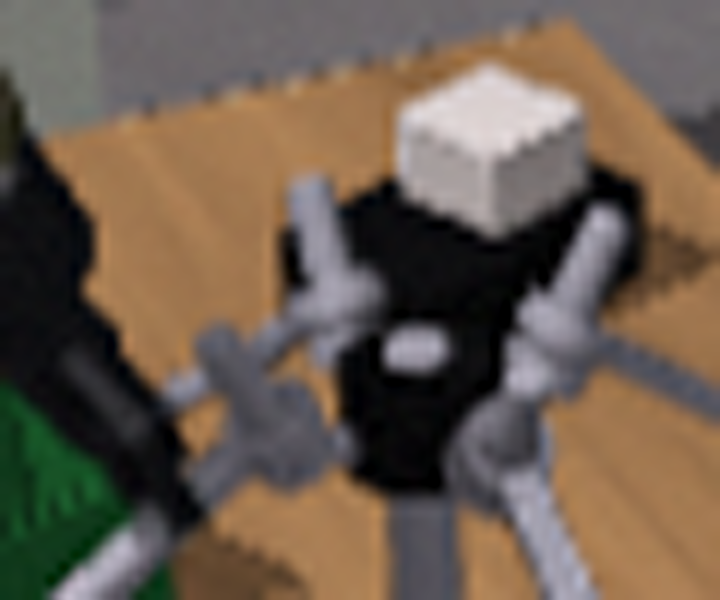

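View pics/top14k.png

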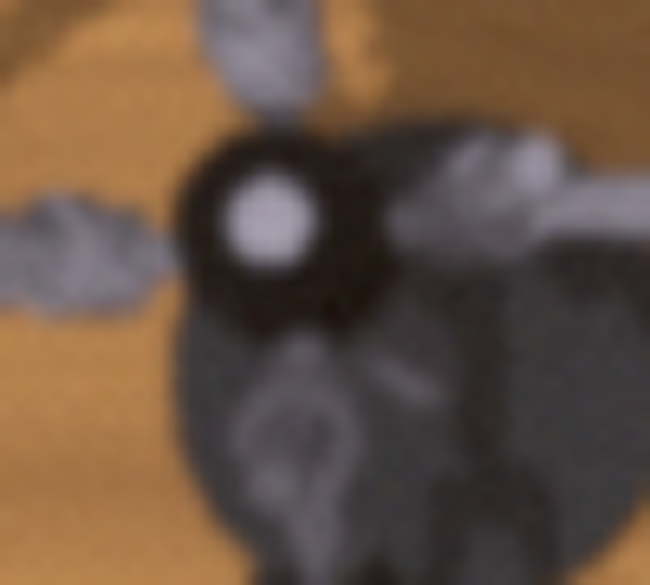

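The ring is seated on the collar: in the side crop it sits around (275,435) with the peg sticking up to (217,335). Axial force is about 16 N. I'll ease off and let go.

{"api": "send_rows", "payload": {"motion": [[0, 0.0008, -0.0015, 0, 0, 0, 0], [0, 0.0012, -0.0025, 0, 0, 0, 0], [0, 0.0012, -0.0025, 0, 0, 0, 0]]}}

```text
clock: 21.23
position: [0.5064, 0.1798, 0.2236]
ee_rot: [-0.676, -0.21, -0.131, 0.695]
ft_force: [-1.0, 0.7, -0.9]
grip_width: 0.138
```

```bash
python3 frc.py
```

```text
[-1.   0.7 -0.9] axial 0.9 x -0.4 y 0.8
[0.0006, 0.0005, 0.0071]
```

{"api": "send_rows", "payload": {"motion": [[20, 0, 0, 0, 0, 0, 0], [25, 0, 0, 0, 0, 0, 0], [30, 0, 0, 0, 0, 0, 0], [40, 0, 0, 0, 0, 0, 0], [45, 0, 0, 0, 0, 0, 0], [45, 0, 0, 0, 0, 0, 0]]}}

```text
clock: 21.73
position: [0.5063, 0.1795, 0.2231]
ee_rot: [-0.676, -0.21, -0.131, 0.694]
ft_force: [0.4, 0.4, -0.2]
grip_width: 0.45
```

```bash
python3 frc.py; python3 look.py 15|tail -2
```

```text
[ 0.4  0.4 -0.2] axial 0.9 x 1.2 y 0.3
[0.0003, 0.0003, 0.0066]
top ring [302.0, 432.0] tip [279.0, 490.0] collar [306.0, 425.0] cap [272.0, 221.0]
side ring [280.0, 422.0] tip [216.0, 336.0] collar [288.0, 435.0] cap [422.0, 340.0]
```

View pics/side15k.png

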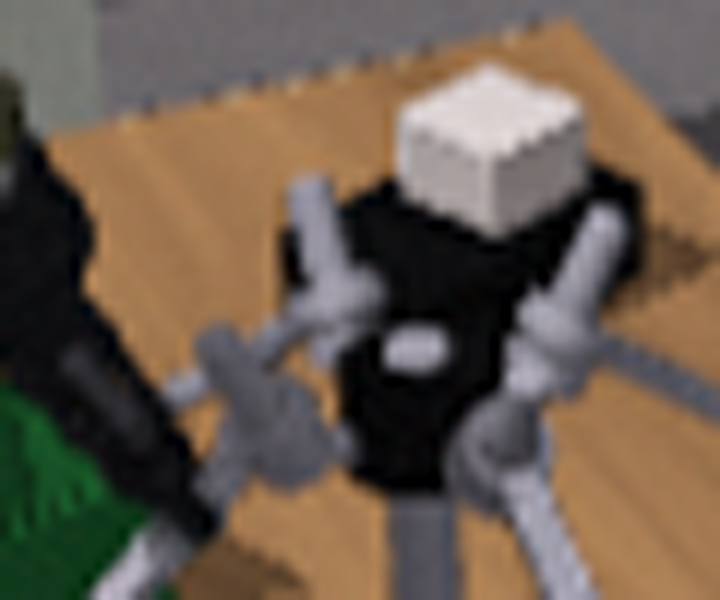

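View pics/top15k.png

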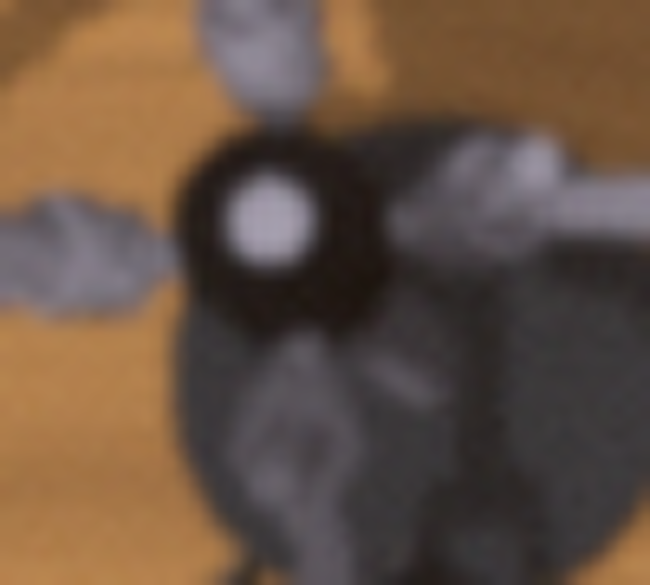

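{"api": "send_rows", "payload": {"motion": [[45, 0, -0.006, 0, 0, 0, 0], [45, 0, -0.012, 0, 0, 0, 0], [45, 0, -0.02, 0, 0, 0, 0], [45, 0, -0.03, 0, 0, 0, 0], [45, 0, -0.045, 0, 0, 0, 0], [45, 0, -0.065, 0, 0, 0, 0], [45, 0, -0.09, 0, 0, 0, 0], [45, 0, -0.11, 0, 0, 0, 0]]}}

```text
clock: 22.5
position: [0.4542, 0.1737, 0.3228]
ee_rot: [-0.675, -0.21, -0.131, 0.695]
ft_force: [1.1, 0.3, 1.4]
grip_width: 0.452
```

{"api": "send_rows", "payload": {"motion": [[45, 0, 0, -0.035, 0, 0, 0], [45, 0, -0.01, -0.07, 0, 0, 0], [45, 0, -0.01, -0.11, 0, 0, 0], [45, 0, -0.01, -0.15, 0, 0, 0], [45, 0, -0.01, -0.19, 0, 0, 0], [45, 0, -0.01, -0.23, 0, 0, 0], [45, 0, -0.01, -0.27, 0, 0, 0], [45, 0, -0.01, -0.27, 0, 0, 0]]}}

```text
clock: 23.17
position: [0.481, -0.103, 0.3309]
ee_rot: [-0.676, -0.207, -0.135, 0.694]
ft_force: [-0.2, 0.3, -0.1]
grip_width: 0.452
```

```bash
python3 snap.py 16
```

```text
23.1667 [ 0.481  -0.103   0.3309] [-0.2  0.3 -0.1] [-0.04  0.56  0.02] 0.452
```

View pics/side16c.png

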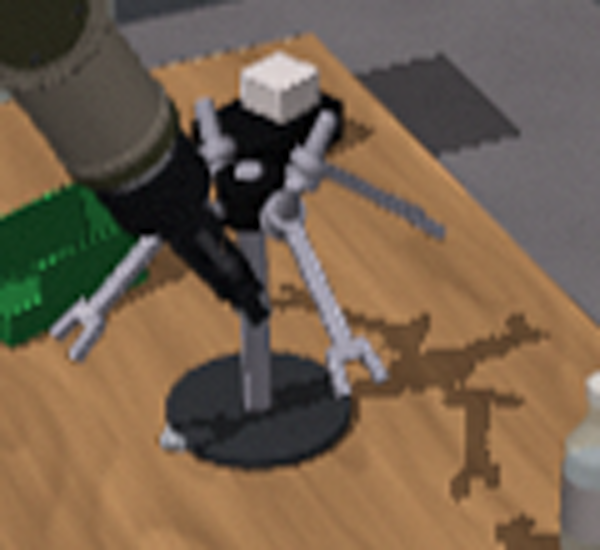

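View pics/top16c.png

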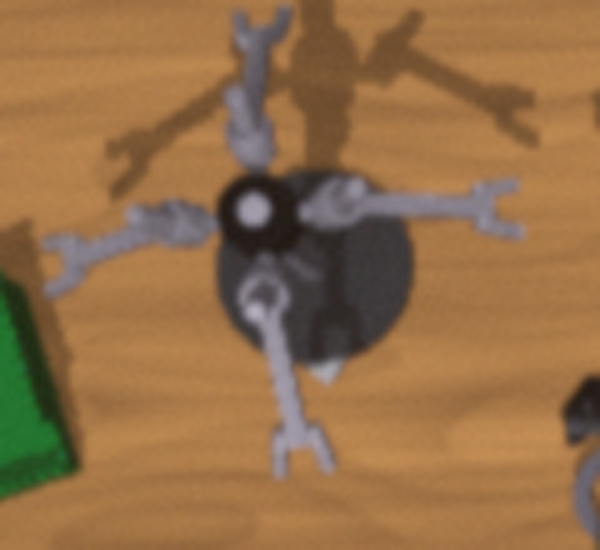

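View pics/top16.png

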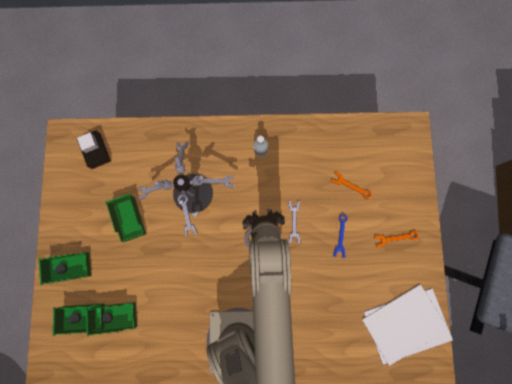

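{"api": "send_rows", "payload": {"motion": [[45, 0, -0.03, -0.03, 0, 0, 0], [45, 0, -0.06, -0.06, 0, 0, 0], [45, 0, -0.08, -0.09, 0, 0, 0], [45, 0, -0.08, -0.12, 0, 0, 0], [45, 0, -0.08, -0.15, 0, 0, 0], [45, 0, -0.08, -0.18, 0, 0, 0], [45, 0, -0.08, -0.2, 0, 0, 0], [45, 0, -0.08, -0.2, 0, 0, 0], [45, 0, -0.08, -0.2, 0, 0, 0], [45, 0, -0.08, -0.2, 0, 0, 0]]}}

```text
clock: 24.1
position: [0.4676, -0.2957, 0.4006]
ee_rot: [-0.675, -0.211, -0.13, 0.695]
ft_force: [-0.1, 0.8, 0.4]
grip_width: 0.447
```

```bash
python3 snap.py 17; python3 - <<'E'
from hang import *
c=ld("top17.npz"); inv=lambda q:((np.array(q)-[130,140]+.5)*5-.5).round(0).tolist()
for a in (-170,-173.5,-177): print(a,inv(proj(c,arc(a,.055+.003,.246))),inv(proj(c,arc(a,.185,.175))))
s=cv2.imread("pics/side17.png"); cv2.imwrite("pics/side17k.png",cv2.resize(s[115:190,190:265],None,fx=8,fy=8,interpolation=cv2.INTER_CUBIC))
a=cv2.imread("pics/side0.png")
E
```

```text
24.1 [ 0.4676 -0.2957  0.4006] [-0.1  0.8  0.4] [-0.06  0.47  0.02] 0.447
-170 [271.0, 290.0] [316.0, 468.0]
-173.5 [266.0, 291.0] [301.0, 471.0]
-177 [261.0, 291.0] [286.0, 472.0]
```

View pics/side17k.png

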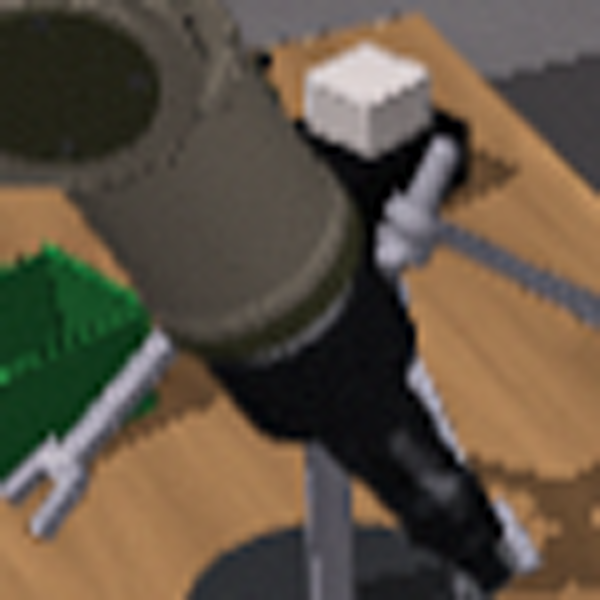

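View pics/top17c.png

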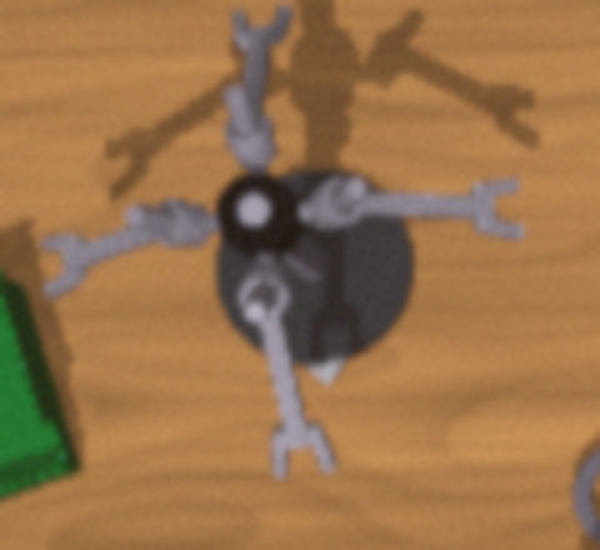

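View pics/side17.png

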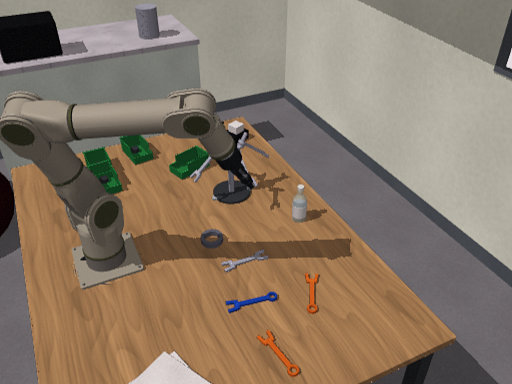

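{"api": "send_rows", "payload": {"motion": [[45, 0.02, 0.01, 0, 0, 0, 0.1], [45, 0.04, 0.02, 0, 0, 0, 0.2], [45, 0.06, 0.03, 0, 0, 0, 0.3], [45, 0.09, 0.045, 0, 0, 0, 0.4], [45, 0.12, 0.06, 0, 0, 0, 0.489], [45, 0.14, 0.07, 0, 0, 0, 0.489], [45, 0.14, 0.07, 0, 0, 0, 0.489], [45, 0.14, 0.07, 0, 0, 0, 0.489]]}}

```text
clock: 24.87
position: [0.6264, -0.2766, 0.4004]
ee_rot: [-0.705, -0.039, 0.046, 0.707]
ft_force: [0.7, 0.9, 0.7]
grip_width: 0.448
```

```bash
python3 snap.py 18; python3 - <<'E'
from hang import *
c=ld("side18.npz"); inv=lambda q:((np.array(q)-[190,115]+.5)*8-.5).round(0).tolist()
print([ (s,inv(proj(c,H+hz*s))) for s in (0,.007,.02,.055)])
s=cv2.imread("pics/side18.png"); cv2.imwrite("pics/side18k.png",cv2.resize(s[115:190,190:265],None,fx=8,fy=8,interpolation=cv2.INTER_CUBIC))
E
```

```text
24.8667 [ 0.6264 -0.2766  0.4004] [0.7 0.9 0.7] [ 0.04 -0.03 -0.  ] 0.448
[(0, [232.0, 290.0]), (0.007, [226.0, 281.0]), (0.02, [215.0, 266.0]), (0.055, [184.0, 224.0])]
```

View pics/side18k.png

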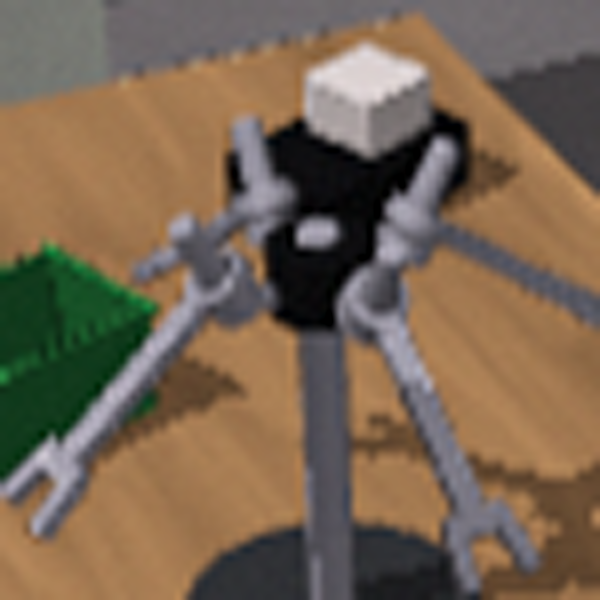

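```bash
python3 - <<'E'
from hang import *
c=ld("side18.npz"); t=ld("top18.npz"); inv=lambda q:((np.array(q)-[190,115]+.5)*8-.5).round(0).tolist(); it=lambda q:((np.array(q)-[130,140]+.5)*5-.5).round(0).tolist()
for s,x,tl in ((.007,0,0),(.007,-.002,0),(.008,-.002,4),(.009,-.002,8),(.011,-.002,12),(.011,-.002,16)):
    th=np.radians(tl); X2=X*np.cos(th)+hz*np.sin(th); r=H+hz*s+X*x; j=r-X2*.164
    print(s,x,tl,"ring",inv(proj(c,r)),it(proj(t,r)),"jaw",inv(proj(c,j)),it(proj(t,j)))
s=cv2.imread("pics/side18.png"); cv2.imwrite("pics/s18z.png",cv2.resize(s[138:160,204:232],None,fx=24,fy=24,interpolation=cv2.INTER_CUBIC))
q=cv2.imread("pics/top18.png"); cv2.imwrite("pics/t18z.png",cv2.resize(q[185:240,170:205],None,fx=10,fy=10,interpolation=cv2.INTER_CUBIC))
E
```

```text
0.007 0 0 ring [226.0, 281.0] [266.0, 291.0] jaw [-11.0, 485.0] [305.0, 495.0]
0.007 -0.002 0 ring [223.0, 284.0] [267.0, 294.0] jaw [-13.0, 487.0] [305.0, 497.0]
0.008 -0.002 4 ring [222.0, 283.0] [266.0, 294.0] jaw [-3.0, 498.0] [307.0, 491.0]
0.009 -0.002 8 ring [221.0, 281.0] [266.0, 295.0] jaw [9.0, 508.0] [308.0, 484.0]
0.011 -0.002 12 ring [220.0, 279.0] [266.0, 296.0] jaw [20.0, 516.0] [309.0, 477.0]
0.011 -0.002 16 ring [220.0, 279.0] [266.0, 296.0] jaw [35.0, 525.0] [310.0, 468.0]
```

View pics/s18z.png

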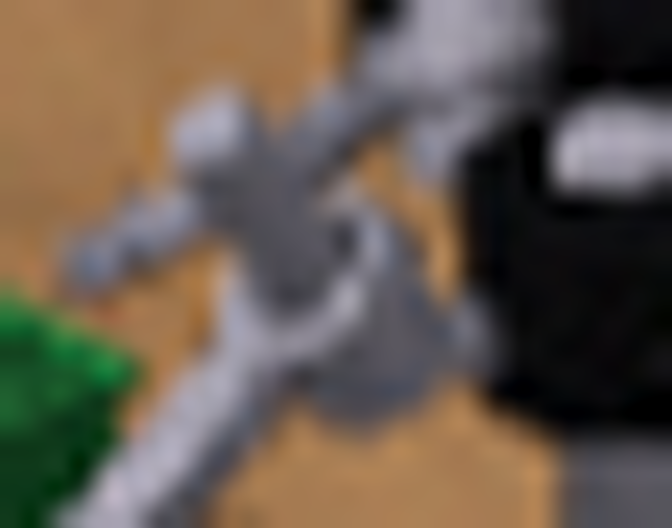

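View pics/t18z.png

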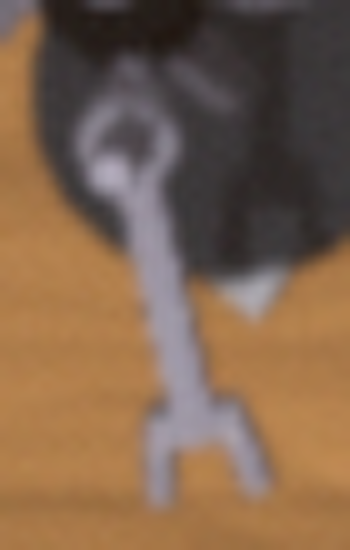

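The spanner hangs with its ring on the collar and the same droop (about 40°, jaw near 185 mm radius) as the three fixed ones. The rotor hasn't moved and the arm is clear of everything, so I'm handing in.

```bash
python3 -c "
from workcell import *
print(hand_in())"
```

```text
the job is handed in; nothing more can be done
None
```

The loose ring spanner now hangs on the empty hook, which faces the front above the pointer. I handed the job in at about 25 s.

**What I did**
- **Carousel:** I pushed the empty hook about 165° clockwise with the closed fingers, with a 2.7° correction at the end.
- **Spanner:** I picked up the steel ring spanner and threaded it over the hook. I pressed it against the collar with about 16 N along the hook, plus about 4 N sideways. Then I eased off, let go and backed away.

**Last checks**
- **Hook direction:** the hook points at about -173.5° to -173.8°, and the pointer is at -173.2°, with an error of about 1° either way. The carousel had not visibly moved after I let go.
- **Hanging:** the ring is on the hook and down by the collar. It droops about 12° in the bore slack, roughly matching the fixed spanners. Its centre reads about 10 mm from the collar instead of 7 mm, which fits that tilt within about 0.5 pixel.
- **Other objects:** the last pictures show the other things in their places. The arm is clear of everything.

**Disagreement:** before the grasp, the two cameras differed by 7 mm in each of x and y on the spanner's position. I settled it by measuring the ring again against the gripper in both views (47 mm along the tool, not the planned 41 mm) before threading.

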